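# Weigh the printed dental arch on its carrier plate

### The arm

A 7-joint arm with a two-finger parallel gripper is mounted at the origin on the work surface. World frame = base frame: x ahead of the robot, y to its left, z up, the work surface at z = 0. Lengths are in m, angles in degrees, forces in N, time in s.
With the tool pointing down it reaches from about 0.425 to 0.875 m from the base axis. Payload 4.7 kg.
Tool frame: the origin (TCP) lies at the very end of the fingers, on their centre line; the grasp point (between the pads) lies 19 mm behind it; z points along the fingers, y is the line along which they close (so a half turn about z gives the same grasp; the last joint's range is limited). The gripper opens to 87 mm and grips with 3 to 60 N. Pads are 19 mm wide; open, the fingers measure 117 mm over their backs; the gripper's body (75 mm by 190 mm) begins 51 mm behind the grasp point.
Start: joints at [74.433, 18.392, -4.016, 83.108, 1.295, 78.541, -3.26], TCP at [0.183, -0.624, 0.185] pointing down, gripper open.
Joint ranges: [-163.93, 163.93], [-17.29, 119.83], [-79.2, 71.16], [3.27, 140.29], [-89.18, 269.18], [5.43, 117.66], [-154.24, 154.24]. Speed limits (degrees/s): [147.25, 147.25, 180, 180, 180, 180, 180].

### API

Orientations are given as [roll, pitch, yaw] about the fixed x, y, z axes, in that order (R = Rz(yaw) Ry(pitch) Rx(roll)).
In Python, from cell import get_obs, eyes, env gives the robot as it stands.
- The arm moves only by the tool servo_tool, never from a script. Its argument "series" is a list that holds one entry, the list of rows, each a list of 7 numbers: the shift along the tool's x, y, z in units of 300 mm (1.0 is 300 mm), then the turn, a rotation vector about the tool's x, y, z in units of pi rad (1.0 is pi rad), then the opening, from 0 (shut) to 1 (fully open). In form: [[[tx, ty, tz, wx, wy, wz, gripper], ...]]. A call has 1 to 12 rows; each row is the pose to reach, as a shift and turn from the pose commanded when the call began, along the tool's axes at that moment, turning the shorter way round; what a row does not reach only later rows make up. A row lasts 1/12 s, in which the tool goes at most 41.7 mm and 7.16 degrees, less where a joint would pass 70% of its speed; a pose out of reach is approached as far as the arm can. A call with a number of a shift or a turn outside -1 to 1 is refused whole. A call with a gripper value outside its range is refused whole. The fingers move at their own pace and stop on an object; "grip_force" is the grip in N (left out, the last holds). Time passes only in rows, so rows that repeat a pose let the fingers close. It gives the time, the measured TCP pose, the force, the opening and the grip force at its end, in the units of the state.
- get_obs(): the state, without advancing time (a new reading comes with each control period).
- eyes.read_camera(name): name is "side" or "top"; returns a dict with "frame" (400x640x3 uint8, red, green, blue), "depth" (400x640 float32, m along the optical axis (not along the pixel's ray), 0 where there is no reading), "fx", "fy", "cx", "cy" (pixels), "origin" and "rotation" of the camera in the world. Camera axes: x right, y down, z forward; pixel columns grow to the right and rows downward; lengths in m; the calibration is good to about 2 mm. A picture is of the moment at which its call begins.
- env.sign_off(): hands the job in; it is judged then, once.
The state is a dict: "time_s": time; "qpos": joint angles; "joint_velocities": joint speeds; "effort": joint torques, N m; "tool_pos": TCP position; "tool_rot": TCP orientation; "force": force on the tool from outside, world axes, zero at the start; "wrist_torque": the same for the moment, N m; "grip_width": finger opening in m; "grasp_force": force on a finger pad.
Only numpy, scipy, OpenCV 4.12 (cv2) and the standard library are available. Lean on these libraries where they do the work, as an engineer would, in place of code of your own. Each camera call takes 0.05 s, during which the arm holds its last target. There are 200 camera calls.

### The job

Weigh the printed dental arch: slide the lifter's blade under its white carrier plate, lift the plate on it, and set it down gently, centred on the round pan of the balance. Keep the plate close to level and touch plate and arch with the lifter only, never with the gripper. Afterwards stand the lifter on the bench, blade flat down, and leave the other loose things where they are.

Things in the scene. Friction and masses are not known exactly. Their poses are not given: they have to be found in the camera images.
- lifter_grip (a point): Centre of the lifter's blue grip, 95 mm behind (-x) and 89.6 mm above lifter's origin, same axes. The grip is a flat panel in the handle's slope: 100 mm wide along y, 75 mm long up the slope (33 mm of it above this point), 12 mm thick. Pinch the 12 mm, fingers pointing down along the slope: 30 degrees from vertical, down and towards the blade tip.
- lifter: The lifter, a cranked steel spatula, 190 g: flat blade 90 mm long (its x), 60 mm wide, 3 mm thick, lying on the bench; from the blade's rear (-x) edge a handle rises backwards, up and to -x, 60 degrees above level (30 from vertical), with a blue grip at its top. Origin: centre of the blade's underside (z = 0 on the bench); x towards the blade's tip, z up when the blade is flat.
- plate: White carrier plate, 84 mm (its x) by 104 mm (y), 6 mm thick, carrying a fixed orange arch; 39 mm high in all, about 160 g. Stands on two black runners along x at its sides, 10 mm high, leaving a tunnel along x under it, 84 mm wide, 10 mm high, open at both ends. Origin: middle of its underside, at the runners' feet; z up. Its -x end faces the robot's side. Weight within 6 mm of the middle.
- pan_center (a point): Centre of the top of the balance's round steel pan, 160 mm across, 75 mm above the bench when empty, with a blue ring 44 mm across at its centre. The pan sinks level under load. The grey balance below is fixed, 190 by 180 mm, 48 mm high, display towards the robot. Nothing stands above the pan.
- pan (a joint): How far the balance pan is pressed down, m: 0 empty, 0.018 on its stop. It is sprung and damped: about 5 mm per newton after the first 0.2 N, so the plate alone presses it 5 to 9 mm.
- bowl: Bystander: green mixing bowl, 90 mm across, 50 mm high, origin under its centre.
- cast: Bystander: plaster cast with white teeth, 62 x 68 mm, 34 mm high, origin under its centre.
- cup: Bystander: blue cup, 72 mm across, 95 mm high, origin under its centre.
- spray: Bystander: white bottle with blue cap, 64 mm across, 170 mm high, origin under its centre.
- case: Bystander: blue plastic case, 110 x 85 mm, 35 mm high, origin under its centre.
There are look-alikes about, which are no part of the job. What is shaped like the lifter but green is not meant.

How it is judged (in metres and radians):
On the way:
1. the plate is carried on the lifter, more than 40 mm above the bench (height (world z) of plate above 0.04 m and contact force between lifter and plate above 0.5 N), for 0.2 s.
At the end, for the whole second after the job is handed in: The plate stands level at rest on the balance pan, its middle within 20 mm of the pan's centre, the pan pressed down by its weight (more than 3 mm); the lifter stands at rest on the bench with its blade flat down (within 8 mm and 0.1 rad) (horizontal distance between plate and pan_center below 0.02 m and contact force between plate and balance above 0.6 N and value of joint pan above 0.003 m and angle between plate's own z axis and vertical below 0.08 rad and linear speed of each of plate, lifter below 0.02 m/s and height (world z) of lifter below 0.008 m and angle between lifter's own z axis and vertical below 0.1 rad); the robot touches nothing.
It fails at once if the gripper or arm touches the plate or its arch (contact force between any of the fingers, the arm and plate above 0.5 N).
It fails at once if the plate is tipped more than 0.3 rad (17 degrees) (angle between plate's own z axis and vertical above 0.3 rad).
It fails at once if the plate is dropped or banged on the balance (more than 15 N) (contact force between plate and balance above 15 N).
It fails at once if a bystander is moved more than 30 mm (distance of any of bowl, cast, cup, spray, case from where it was at the start of the episode above 0.03 m).
It also fails if it takes over 64 s, if anything falls off the work surface, if the arm or the gripper's body presses on something with over 40 N, if the wrist force passes 120 N, or if a joint passes its speed limit or range.

## Working session

There is one attempt and no reset: what is moved stays moved. The work goes in short steps, Python scripts to look and compute and a tool call to move; the robot and the scene stay as the last step left them, time stands still between calls to the robot, and variables do not carry over. Pictures are saved under pics/ and viewed, at most 10 in all, crops included, and the job is handed in when it is done.

Besides the shell and the picture viewer there is one more tool, called after "Request:" as name(argument=value, ...), one argument or row to a line, values as JSON. servo_tool: Moves the arm, as the interface text tells. Shifts and turns lie within -1 to 1; 1 stands for 300 mm of shift or pi rad of turn. Its arguments: {"type":"object","properties":{"series":{"type":"array"},"grip_force":{"type":"number"}},"required":["series"]}

```bash
mkdir -p pics; cat > h.py <<'E'
import numpy as np, cv2
from cell import get_obs, eyes, env
from scipy.spatial.transform import Rotation as R
def snap(n):
    c=eyes.read_camera(n); np.savez(f'/tmp/{n}.npz',**c)
    return c
def cloud(c):
    d=c['depth']; v,u=np.mgrid[:d.shape[0],:d.shape[1]]
    p=np.stack([(u-c['cx'])/c['fx']*d,(v-c['cy'])/c['fy']*d,d],-1)
    w=p@np.array(c['rotation']).T+np.array(c['origin']); w[d==0]=np.nan
    return w
def save(f,n): cv2.imwrite(f'pics/{n}.png',cv2.cvtColor(f,cv2.COLOR_RGB2BGR))
E
python3 - <<'E'
from h import *
a=snap('top');b=snap('side')
save(np.vstack([a['frame'],b['frame']])[:, :],'both0') if 0 else None
save(a['frame'],'top0');save(b['frame'],'side0')
for c in(a,b): print(c['origin'],np.round(c['rotation'],3).tolist(),c['fx'],c['cx'],c['cy'])
print(get_obs())
E
```

```text
[0.418476   0.01961507 1.37744342] [-176.794, 0.02, -88.961] 411.5042605905804 326.43575121182806 198.35484193657706
[-0.11508232  0.66787293  0.87798561] [-130.187, 0.174, -137.596] 421.791431179303 315.1904560170382 195.0834396823008
{'time_s': 0.1, 'qpos': array([74.43409464, 18.43472834, -4.01452628, 83.16859562,  1.29614682,
       78.53786919, -3.26005991]), 'joint_velocities': array([-0.02801377, -0.0783383 , -0.06595556, -0.23479571, -0.01031708,
       -0.02957576,  0.12855552]), 'effort': array([-1.00856178e-03, -4.92572165e+01, -4.06077364e-01, -3.13399386e+01,
       -6.39944826e-02,  3.95074754e-02,  6.47679030e-05]), 'tool_pos': array([ 0.18301495, -0.62313652,  0.18426574]), 'tool_rot': array([-1.79904094e+02,  6.76823446e-03,  1.63747358e+01]), 'force': array([ 0.72788701,  0.69091902, -0.72657019]), 'wrist_torque': array([ 0.02941708,  0.0160052 , -0.07017637]), 'grasp_force': 0.0, 'grip_width': 0.0873751891046827}
```

View pics/top0.png

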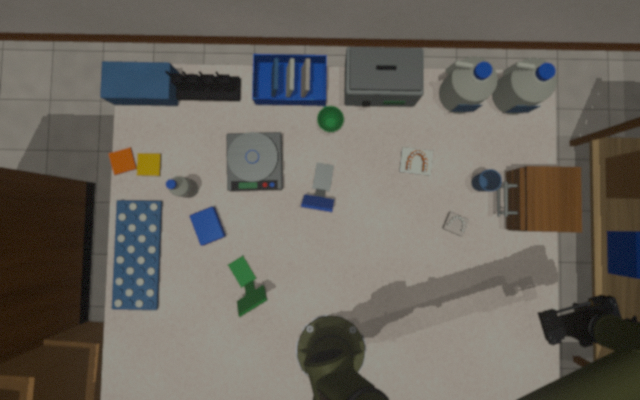

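View pics/side0.png

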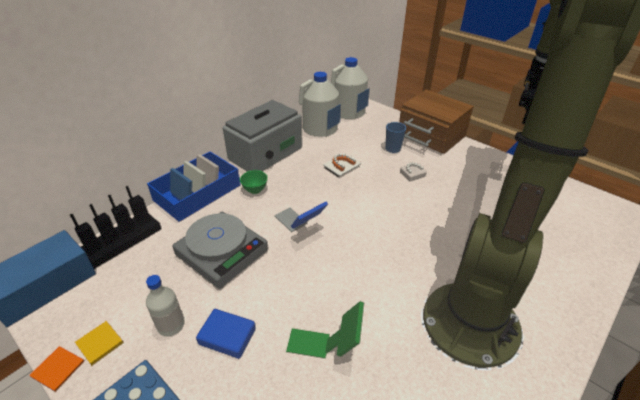

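Top view: the lifter with the blue grip is at (320,188) and its green look-alike at (248,285). The blue grip and steel blade match the description, so the first is meant. The plate with the orange arch is at (416,161), the plaster cast (455,223) is a bystander, and the pan is at (252,157). I'll confirm with one crop while I measure.

```bash
sed -i "s/np.array(c\['rotation'\]).T/R.from_euler('xyz',np.array(c['rotation']),degrees=True).as_matrix().T/" h.py
python3 - <<'E'
from h import *
a=dict(np.load('/tmp/top.npz'));w=cloud(a);f=a['frame']
crop=cv2.resize(f[120:230,220:450],None,fx=3.4,fy=3.4,interpolation=cv2.INTER_CUBIC);save(crop,'crop0')
hsv=cv2.cvtColor(f,cv2.COLOR_RGB2HSV)
def rep(n,m):
    p=w[m];p=p[~np.isnan(p[:,0])]
    r=cv2.minAreaRect((p[:,:2]*1000).astype(np.float32))
    print(n,len(p),'mean',p.mean(0).round(4),'med z',np.median(p[:,2]).round(4),'rect mm',np.round(r[0],1),np.round(r[1],1),round(r[2],1))
def box(u0,v0,u1,v1):
    m=np.zeros(f.shape[:2],bool);m[v0:v1,u0:u1]=1;return m
b=box(295,155,345,218)
blue=(hsv[...,0]>100)&(hsv[...,0]<130)&(hsv[...,1]>120)
rep('grip',b&blue&(w[...,2]>0.05))
rep('lifter blade',b&~blue&(w[...,2]<.02)&(hsv[...,2]<150)&(hsv[...,1]<60)&box(305,160,345,193))
rep('plate z',box(390,140,440,182)&(w[...,2]>.009))
rep('plate face',box(390,140,440,182)&(w[...,2]>.009)&(w[...,2]<.024))
rep('arch',box(390,140,440,182)&(w[...,2]>.027))
rep('pan',box(215,120,295,196)&(w[...,2]>.066))
rep('ring',box(240,145,266,170)&(hsv[...,1]>60))
rep('bench',box(350,200,380,230))
print('V blade',hsv[170:186:4,312:334:3].tolist())
E
```

```text
grip 328 mean [0.4758 0.0493 0.0996] med z 0.1008 rect mm [477.4  49.2] [89.8 39.1] 81.8
lifter blade 687 mean [0.5666 0.036  0.0038] med z 0.0037 rect mm [570.3  29. ] [108.  131.5] 1.1
plate z 797 mean [ 0.6237 -0.2736  0.0218] med z 0.0189 rect mm [ 624.6 -272.6] [109. 144.] 10.9
plate face 583 mean [ 0.6233 -0.2734  0.0172] med z 0.0173 rect mm [ 624.6 -272.6] [109. 144.] 10.9
arch 188 mean [ 0.6262 -0.2737  0.0354] med z 0.0352 rect mm [ 625.4 -274.7] [67.4 68.8] 83.4
pan 1942 mean [0.6206 0.261  0.0763] med z 0.0764 rect mm [621.5 261.4] [158.3 156.2] 47.3
ring 14 mean [0.616  0.2552 0.0767] med z 0.0767 rect mm [618.8 263.6] [42.1 34.1] 58.8
bench 895 mean [ 0.4439 -0.1067  0.0015] med z 0.0014 rect mm [ 444.  -106.8] [97.4 97.8] 0.9
V blade [[[21, 29, 151], [30, 16, 129], [53, 8, 124], [50, 12, 126], [53, 8, 123], [48, 10, 124], [48, 10, 123], [23, 22, 137]], [[21, 27, 150], [36, 10, 129], [48, 10, 126], [54, 10, 129], [48, 10, 125], [54, 10, 125], [45, 12, 124], [18, 27, 142]], [[17, 28, 148], [48, 10, 128], [54, 10, 128], [42, 10, 124], [50, 12, 126], [40, 6, 125], [54, 10, 126], [19, 27, 149]], [[18, 27, 141], [53, 8, 127], [45, 8, 129], [54, 10, 125], [55, 12, 128], [45, 8, 126], [47, 14, 126], [18, 29, 150]]]
```

View pics/crop0.png

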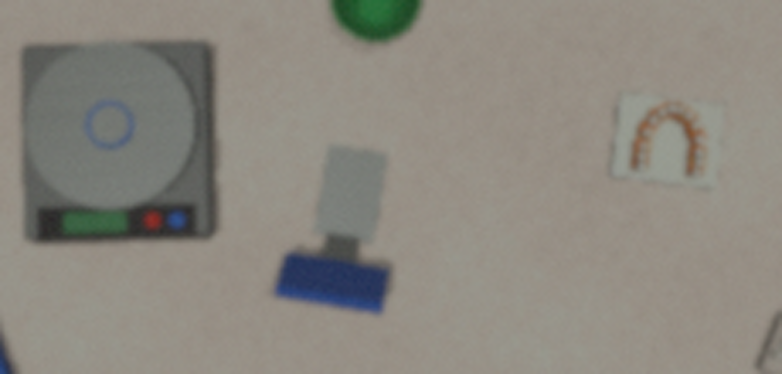

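The crop confirms it: steel blade with blue grip at crop (350,230), plate with orange arch at (668,140), pan with ring at (110,124). Next I'll fit the poses precisely.

```bash
cat >> h.py <<'E'
def rays(c,uv,z):
    uv=np.atleast_2d(np.asarray(uv,float))
    d=np.c_[(uv[:,0]-c['cx'])/c['fx'],(uv[:,1]-c['cy'])/c['fy'],np.ones(len(uv))]
    d=d@R.from_euler('xyz',np.array(c['rotation']),degrees=True).as_matrix().T
    o=np.array(c['origin']); return o+d*((z-o[2])/d[:,2])[:,None]
def big(m):
    n,l,s,_=cv2.connectedComponentsWithStats(m.astype(np.uint8),connectivity=4)
    return l==1+np.argmax(s[1:,4])
def rect(c,m,z):
    v,u=np.nonzero(m); p=rays(c,np.c_[u,v],z); 
    r=cv2.minAreaRect((p[:,:2]*1000).astype(np.float32))
    return p.mean(0).round(4),np.round(r[0],1),np.round(r[1],1),round(r[2],1),len(u)
def goal(pos,rot):
    """rows args from commanded/measured pose now to target TCP pos, R"""
    o=get_obs(); R0=R.from_euler('xyz',o['tool_rot'],degrees=True)
    s=R0.inv().apply(np.array(pos)-o['tool_pos'])/.3; t=(R0.inv()*rot).as_rotvec()/np.pi
    print('pos',o['tool_pos'].round(4),'rot',o['tool_rot'].round(2),'q',o['qpos'].round(0),'t',o['time_s'])
    print('shift',s.round(4).tolist(),'turn',t.round(4).tolist(),'rows min',np.linalg.norm(s)*300/41.7,np.linalg.norm(t)*180/7.16)
def liftertool(org,yaw,pitch=0):
    """TCP pose for lifter origin pose"""
    L=R.from_euler('ZY',[yaw,pitch],degrees=True)
    M=np.array([[0,.8660254,.5],[1,0,0],[0,.5,-.8660254]])
    p=np.array(org)+L.apply(np.array([-.095,0,.0896])+.019*M[:,2])
    return p,L*R.from_matrix(M)
E
python3 - <<'E'
from h import *
a=dict(np.load('/tmp/top.npz'));f=a['frame'];hsv=cv2.cvtColor(f,cv2.COLOR_RGB2HSV).astype(int)
H,S,V=hsv[...,0],hsv[...,1],hsv[...,2]
def box(u0,v0,u1,v1):
    m=np.zeros(f.shape[:2],bool);m[v0:v1,u0:u1]=1;return m
print('blade',rect(a,big(box(305,155,345,193)&(S<19)&(V>105)),.003))
gm=big(box(295,185,345,218)&(H>100)&(H<130)&(S>100)); print('grip',rect(a,gm,.1))
print('plate S',S[161,392:444].tolist()); print('V',V[161,392:444].tolist())
pm=big(box(390,140,440,182)&((S<20)|((H<16)&(S>60)))) ;pm=cv2.morphologyEx(pm.astype(np.uint8),cv2.MORPH_CLOSE,np.ones((7,7)))>0
print('plate',rect(a,pm,.016)); 
# oriented moments for each
for n,m,z in(('blade',big(box(305,155,345,193)&(S<19)&(V>105)),.003),('plate',pm,.016),('grip',gm,.1)):
    v,u=np.nonzero(m);p=rays(a,np.c_[u,v],z)[:,:2];e,E=np.linalg.eigh(np.cov(p.T));print(n,np.sqrt(12*e),np.degrees(np.arctan2(E[1],E[0])))
v,u=np.nonzero(box(225,125,285,185)&(H>100)&(H<130)&(S>40));print('ring',u.mean(),v.mean(),len(u))
q=rays(a,np.c_[u,v],.0755)[:,:2]; print('ringfit',cv2.minEnclosingCircle((q*1000).astype(np.float32)))
w=cloud(a)
for n,b in(('bowl',(315,104,346,134)),('cast',(440,207,472,240)),('spray',(160,172,203,200))):
    p=w[box(*b)];p=p[p[:,2]>.02];print(n,p.min(0).round(3),p.max(0).round(3))
p,r=liftertool([.55,.03,0],0);print(p,r.as_euler('xyz',degrees=True))
E
```

```text
blade (array([0.5702, 0.0355, 0.003 ]), array([570.5,  34.9]), array([62.9, 90.4]), 82.6, 475)
grip (array([0.4759, 0.0493, 0.1   ]), array([476.6,  49.6]), array([92.9, 37.8]), 81.0, 354)
plate S [29, 30, 32, 25, 25, 27, 29, 29, 19, 12, 15, 16, 17, 22, 58, 106, 103, 83, 73, 52, 24, 18, 15, 18, 17, 16, 17, 18, 17, 24, 55, 96, 74, 37, 30, 30, 22, 17, 17, 17, 18, 22, 19, 20, 22, 22, 24, 25, 25, 27, 24, 24]
V [148, 151, 150, 152, 150, 151, 148, 142, 137, 147, 154, 155, 152, 140, 136, 137, 138, 138, 140, 147, 149, 154, 154, 154, 154, 155, 154, 152, 149, 139, 126, 117, 124, 139, 146, 151, 150, 153, 151, 146, 143, 149, 150, 151, 151, 150, 150, 152, 150, 150, 151, 150]
plate (array([ 0.6215, -0.2533,  0.016 ]), array([ 626.8, -256.6]), array([70.4, 83.8]), 84.6, 341)
blade [0.06125828 0.08851433] [-98.44963702 171.55036298]
plate [0.06591908 0.09069875] [ -61.96110581 -151.96110581]
grip [0.03704126 0.09161727] [172.08489397  82.08489397]
ring 256.3777777777778 162.66666666666666 90
ringfit ((586.0684814453125, 231.478515625), 69.40316009521484)
bowl [ 0.709 -0.035  0.02 ] [0.811 0.065 0.057]
cast [ 0.382 -0.445  0.02 ] [ 0.457 -0.366  0.042]
spray [0.489 0.449 0.021] [0.552 0.506 0.176]
[0.4645     0.03       0.07314552] [149.99999994   0.          90.        ]
```

```bash
python3 - <<'E'
from h import *
a=dict(np.load('/tmp/top.npz'));w=cloud(a)
print('ring',rays(a,[[252.0,156.2]],.0755))
m=np.zeros(w.shape[:2],bool);m[135:187,385:445]=1
for t in(.008,.010):
    k=big(m&(w[...,2]>t));v,u=np.nonzero(k);p=rays(a,np.c_[u,v],.016)[:,:2]
    e,E=np.linalg.eigh(np.cov(p.T));print('plate',p.mean(0),np.sqrt(12*e),np.degrees(np.arctan2(E[1],E[0])),rect(a,k,.016))
# corners of bright-edge by crop estimate
c=np.array([[617,92],[722,102],[716,188],[611,177]])/3.4+[219.6,119.6]
q=rays(a,c,.016)[:,:2];print(q,q.mean(0))
p,r=liftertool([.5703,.0352,0],-8.1)
print(p,r.as_euler('xyz',degrees=True))
back=r.apply([0,0,-.12]); goal(p+back,r)
E
```

```text
ring [[0.6216454  0.26103579 0.0755    ]]
plate [ 0.62470862 -0.27480489] [0.08457045 0.10493886] [173.03298926  83.03298926] (array([ 0.6247, -0.2748,  0.016 ]), array([ 625. , -273.5]), array([107.2,  84.5]), 83.9, 793)
plate [ 0.62471847 -0.27488229] [0.08469278 0.10498197] [172.8079792  82.8079792] (array([ 0.6247, -0.2749,  0.016 ]), array([ 624.9, -274.9]), array([104.4,  84.5]), 83.9, 789)
[[ 0.6719816  -0.22441166]
 [ 0.66394674 -0.32747506]
 [ 0.57906135 -0.32193183]
 [ 0.58801533 -0.21921397]] [ 0.62575126 -0.27325813]
[0.48565298 0.04724706 0.07314552] [149.99999994   0.          81.9       ]
pos [ 0.183  -0.6231  0.1843] rot [-1.799e+02  1.000e-02  1.637e+01] q [74. 18. -4. 83.  1. 79. -3.] t 0.1
shift [1.4158, -1.9424, 0.0271] turn [-0.1484, 0.0949, -0.3554] rows min 17.29341705900215 9.972291620818384
```

Request:
servo_tool(
  series=[
    [[0.25, -0.2, -0.1, 0, 0, -0.06, 1], [0.5, -0.4, -0.2, 0, 0, -0.12, 1], [0.75, -0.6, -0.2, 0, 0, -0.18, 1], [0.92, -0.77, -0.2, 0, 0, -0.2, 1], [0.92, -0.77, -0.2, 0, 0, -0.2, 1], [0.92, -0.77, -0.2, 0, 0, -0.2, 1], [0.92, -0.77, -0.2, 0, 0, -0.2, 1], [0.92, -0.77, -0.2, 0, 0, -0.2, 1], [0.92, -0.77, -0.2, 0, 0, -0.2, 1], [0.92, -0.77, -0.2, 0, 0, -0.2, 1], [0.92, -0.77, -0.2, 0, 0, -0.2, 1], [0.92, -0.77, -0.2, 0, 0, -0.2, 1]],
  ],
)

```text
time_s: 1.1
tool_pos: [0.3821, -0.3248, 0.2449]
tool_rot: [-180.0, 0.1, 52.3]
force: [-0.0, -1.1, 0.4]
grip_width: 0.087
grasp_force: 0.0
```

```bash
python3 - <<'E'
from h import *
p,r=liftertool([.5703,.0352,0],-8.1)
goal(p+r.apply([0,0,-.12]),r)
E
```

```text
pos [ 0.3821 -0.3248  0.2449] rot [-1.7997e+02  6.0000e-02  5.2350e+01] q [ 59.  -0. -22.  98.  -0.  83.  -0.] t 1.1
shift [1.0943, -0.6584, 0.2254] turn [-0.1632, 0.0432, -0.1603] rows min 9.329723953592813 5.852550988598611
```

Request:
servo_tool(
  series=[
    [[0.1, -0.06, 0.02, -0.016, 0.004, -0.016, 1], [0.2, -0.12, 0.04, -0.033, 0.009, -0.032, 1], [0.33, -0.2, 0.07, -0.05, 0.013, -0.05, 1], [0.46, -0.27, 0.09, -0.07, 0.018, -0.07, 1], [0.6, -0.36, 0.12, -0.1, 0.026, -0.1, 1], [0.73, -0.44, 0.15, -0.13, 0.034, -0.13, 1], [0.86, -0.52, 0.18, -0.15, 0.04, -0.15, 1], [0.99, -0.6, 0.2, -0.163, 0.043, -0.16, 1], [0.99, -0.6, 0.2, -0.163, 0.043, -0.16, 1], [0.99, -0.6, 0.2, -0.163, 0.043, -0.16, 1], [0.99, -0.6, 0.2, -0.163, 0.043, -0.16, 1], [0.99, -0.6, 0.2, -0.163, 0.043, -0.16, 1]],
  ],
)

```text
time_s: 2.1
tool_pos: [0.4411, -0.1074, 0.1432]
tool_rot: [165.1, -2.7, 73.6]
force: [0.6, -0.5, 1.5]
grip_width: 0.087
grasp_force: 0.0
```

```bash
python3 - <<'E'
from h import *
p,r=liftertool([.5703,.0352,0],-8.1)
goal(p+r.apply([0,0,-.08]),r);goal(p,r)
E
```

```text
pos [ 0.4411 -0.1074  0.1432] rot [165.08  -2.66  73.64] q [ 27. -17. -13. 125.  -7.  57.   1.] t 2.1
shift [0.5166, -0.1368, -0.009] turn [-0.0825, 0.0039, -0.0482] rows min 3.8448738248413954 2.4045070253563168
pos [ 0.4411 -0.1074  0.1432] rot [165.08  -2.66  73.64] q [ 27. -17. -13. 125.  -7.  57.   1.] t 2.1
shift [0.525, -0.0689, 0.2488] turn [-0.0825, 0.0039, -0.0482] rows min 4.208586268763958 2.4045070253563168
```

```bash
cat > kin.py <<'E'
from h import *
from scipy.optimize import least_squares
def fk(q,P=None,s=(-1,1,-1,1,-1,1,-1)):
    d,L1,a,L2,L3=P if P is not None else PAR
    A=[R.from_euler(ax,s[i]*q[i],degrees=True) for i,ax in enumerate('zyzyzyz')]
    r=A[0];p=np.array([0,0,d]);r=r*A[1];r=r*A[2];p=p+r.apply([a,0,L1]);r=r*A[3];r=r*A[4];p=p+r.apply([0,0,L2]);r=r*A[5];r=r*A[6];p=p+r.apply([0,0,L3])
    return p,r
E
python3 - <<'E'
from kin import *
import itertools
D=[([74.433,18.392,-4.016,83.108,1.295,78.541,-3.26],[.183,-.624,.185],[180,0,16.37])]
o=get_obs();D.append((o['qpos'],o['tool_pos'],o['tool_rot']))
best=[]
for s in itertools.product([-1,1],repeat=4):
    S=(s[0],1,s[1],1,s[2],1,s[3])
    rr=[fk(q,[0]*5,S)[1] for q,_,_ in D]; t=[R.from_euler('xyz',e,degrees=True) for _,_,e in D]
    X=[a.inv()*b for a,b in zip(rr,t)]   # constant tool turn
    best.append(((X[0].inv()*X[1]).magnitude()*57.3,S,X[1].as_euler('xyz',degrees=True).round(1)))
best.sort(key=lambda b:b[0]);print(best[:3]);S=best[0][1]
f=least_squares(lambda P:np.concatenate([fk(q,P,S)[0]-p for q,p,_ in D]),[.3,.45,0,.45,.3]);print(f.x,f.fun)
E
```

```text
[(0.007582352421616058, (-1, 1, -1, 1, -1, 1, -1), array([ 0., -0., 90.])), (7.841090317128975, (-1, 1, -1, 1, -1, 1, 1), array([ 0. , -0. , 88.7])), (14.365354913126694, (-1, 1, -1, 1, 1, 1, 1), array([ 0.7, 11.8, 96.6]))]
[0.05665651 0.3289212  0.02571368 0.53253622 0.0695868 ] [ 0.02849892  0.00947758  0.00033541  0.00056563  0.0045452  -0.00033541]
```

```bash
cat > kin.py <<'E'
from h import *
from scipy.optimize import least_squares
import json
D=[([74.433,18.392,-4.016,83.108,1.295,78.541,-3.26],[.183,-.624,.185])]
TT=R.from_euler('z',90,degrees=True)
def fk(q,P):
    d,L1,a,L2,b,L3,c=P; s=(-1,1,-1,1,-1,1,-1)
    A=[R.from_euler(x,s[i]*q[i],degrees=True) for i,x in enumerate('zyzyzyz')]
    p=np.array([0,0,d]);r=A[0]*A[1]*A[2];p=p+r.apply([a,0,L1]);r=r*A[3];p=p+r.apply([b,0,0]);r=r*A[4];p=p+r.apply([0,0,L2]);r=r*A[5];p=p+r.apply([c,0,0]);r=r*A[6];p=p+r.apply([0,0,L3])
    return p,r*TT
LO=np.array([-163.9,-17.2,-79.2,3.3,-89,5.5,-154]);HI=np.array([163.9,119.8,71.1,140.2,269,117.6,154])
def fit(D,x0=(.3,.45,0,.45,0,.3,0)):
    x0=np.array(x0);return least_squares(lambda P:np.concatenate([(fk(q,P)[0]-p)/.001 for q,p in D]+[(P-x0)*.5]),x0)
def ik(P,p,r,q0):
    def F(q):
        pp,rr=fk(q,P);return np.concatenate([(pp-p)*1000,(rr.inv()*r).as_rotvec()*500,(q-q0)*.02])
    f=least_squares(F,np.clip(q0,LO+.1,HI-.1),bounds=(LO,HI));pp,rr=fk(f.x,P)
    return f.x,np.linalg.norm(pp-p)*1000,(rr.inv()*r).magnitude()*57.3
E
python3 - <<'E'
from kin import *
D.append(([59,-.3,-22,98,0,83,0],[.3821,-.3248,.2449]))
o=get_obs();D.append((o['qpos'],o['tool_pos']))
f=fit(D);P=f.x;print(P.round(4),f.fun[:9].round(2))
for n,lo,y in(('lift',[.5703,.0352,0],-8.1),('front',[.50,-.26,.03],-6.3),('under',[.625,-.2745,.01],-6.3),('pan',[.62,.261,.1],-6)):
    for dz in(0,.05,.085):
        p,r=liftertool(lo,y);q,e,a=ik(P,p+[0,0,dz],r,o['qpos']);print(n,dz,p.round(3),q.round(0),e.round(1),a.round(1))
E
```

```text
[ 0.338   0.4518 -0.0167  0.5228  0.0777  0.4025 -0.0229] [26.2  12.55  4.62 22.3  19.82 -5.09  2.52 18.26  0.47]Traceback (most recent call last):
  File "<stdin>", line 7, in <module>
AttributeError: 'float' object has no attribute 'round'
```

```bash
python3 - <<'E'
s=open('kin.py').read()
s=s.replace("d,L1,a,L2,b,L3,c=P;","d,L1,a,L2,b,L3,c,g1,g2,g3=P;").replace("p=np.array([0,0,d]);r=A[0]*A[1]*A[2]","r=A[0]*A[1];p=np.array([0,0,d])+r.apply([0,g1,0]);r=r*A[2]").replace("[b,0,0]","[b,g2,0]").replace("[c,0,0]","[c,g3,0]").replace(".3,0)):",".3,0,0,0,0)):")
s+='''
D.append(([59,-.3,-22,98,0,83,0],[.3821,-.3248,.2449]))
D.append(([27,-17,-13,125,-7,57,1],[.4411,-.1074,.1432]))
def plan(P,q0):
    for n,lo,y in(('lift',[.5703,.0352,0],-8.1),('front',[.50,-.26,.03],-6.3),('under',[.625,-.2745,.01],-6.3),('pan',[.62,.261,.1],-6)):
      for dz in(0,.05,.085):
        p,r=liftertool(lo,y);q,e,a=ik(P,p+[0,0,dz],r,q0);print(n,dz,p.round(3),q.round(0),round(float(e),1),round(float(a),1))
'''
open('kin.py','w').write(s)
E
python3 - <<'E'
from kin import *
o=get_obs();D[-1]=(o['qpos'],o['tool_pos'])
f=fit(D);P=f.x;print(P.round(4),f.fun[:9].round(2))
plan(P,o['qpos'])
E
```

```text
[ 0.3593  0.4998  0.      0.5283  0.0589  0.4851  0.0158  0.0251 -0.0336
 -0.0188] [-0. -0.  0.  0.  0. -0. -0.  0.  0.]
lift 0 [0.486 0.047 0.073] [-36. -16.   9. 140.  35.  35. -60.] 0.2 0.0
lift 0.05 [0.486 0.047 0.073] [-31. -17.   5. 135.  28.  41. -53.] 16.8 1.1
lift 0.085 [0.486 0.047 0.073] [-31. -17.   5. 131.  26.  46. -50.] 29.8 2.1
front 0 [ 0.415 -0.251  0.103] [ 27. -16.  18. 133. -21.  40.  53.] 0.0 0.0
front 0.05 [ 0.415 -0.251  0.103] [ 44. -17.   4. 129. -25.  48.  56.] 11.6 0.9
front 0.085 [ 0.415 -0.251  0.103] [ 44. -17.   4. 125. -24.  53.  54.] 21.7 1.9
under 0 [ 0.54  -0.265  0.083] [ 38.  -1.  -2. 125. -27.  32.  50.] 0.0 0.0
under 0.05 [ 0.54  -0.265  0.083] [ 34.  -5.   1. 122. -23.  39.  44.] 0.0 0.0
under 0.085 [ 0.54  -0.265  0.083] [ 33.  -8.   2. 120. -20.  43.  41.] 0.0 0.0
pan 0 [0.535 0.27  0.173] [ 26. -17. -70. 120.   9.  47. -56.] 0.0 0.0
pan 0.05 [0.535 0.27  0.173] [ 17. -17. -59. 116.  10.  53. -54.] 0.0 0.0
pan 0.085 [0.535 0.27  0.173] [ 11. -17. -52. 113.  10.  57. -52.] 0.0 0.0
```

```bash
python3 - <<'E'
from h import *
goal([.51,.043,.2],R.from_euler('xyz',[170,0,81.9],degrees=True))
E
```

```text
pos [ 0.4411 -0.1074  0.1432] rot [165.08  -2.66  73.64] q [ 27. -17. -13. 125.  -7.  57.   1.] t 2.1
shift [0.5539, 0.1188, -0.1379] turn [0.0284, -0.0045, -0.048] rows min 4.19435499893859 1.4061820250286836
```

Request:
servo_tool(
  series=[
    [[0.1, 0.06, -0.08, 0.02, 0, -0.01, 1], [0.22, 0.1, -0.14, 0.03, 0, -0.02, 1], [0.34, 0.12, -0.14, 0.03, 0, -0.03, 1], [0.45, 0.12, -0.14, 0.03, 0, -0.04, 1], [0.55, 0.12, -0.14, 0.03, 0, -0.048, 1], [0.55, 0.12, -0.14, 0.03, 0, -0.048, 1], [0.55, 0.12, -0.14, 0.03, 0, -0.048, 1]],
  ],
)

```text
time_s: 2.68
tool_pos: [0.51, 0.0378, 0.198]
tool_rot: [170.5, -0.3, 81.7]
force: [0.3, -0.8, 0.3]
grip_width: 0.0869
grasp_force: 0.0
```

```bash
python3 - <<'E'
from kin import *
D[-1]=([26.8,-17.2,-13.2,125,-7,57,1],[.4411,-.1074,.1432])
o=get_obs();D.append((o['qpos'],o['tool_pos']));print(o['qpos'].round(2).tolist(),o['tool_pos'].round(4).tolist())
f=fit(D);P=f.x;print(P.round(4),f.fun[:12].round(2))
plan(P,o['qpos'])
E
```

```text
[22.9, -6.53, -29.58, 108.83, -1.09, 67.6, -14.82] [0.51, 0.0378, 0.198]
[ 0.2154  0.447   0.0108  0.5181 -0.0108  0.359   0.0105 -0.02    0.0092
 -0.018 ] [-1.76 -0.43  0.11  1.49  1.42 -0.12 -0.    0.42  0.07  0.04 -0.63 -0.05]
lift 0 [0.486 0.047 0.073] [ -4. -17. -13. 138.  17.  32. -38.] 0.9 0.0
lift 0.05 [0.486 0.047 0.073] [ -5. -17. -12. 133.  15.  39. -35.] 19.6 1.1
lift 0.085 [0.486 0.047 0.073] [ -5. -17. -11. 129.  13.  43. -33.] 29.7 1.8
front 0 [ 0.415 -0.251  0.103] [ 53. -17. -11. 133. -31.  42.  54.] 1.2 0.1
front 0.05 [ 0.415 -0.251  0.103] [ 54. -17. -11. 128. -28.  48.  51.] 16.5 1.1
front 0.085 [ 0.415 -0.251  0.103] [ 54. -17. -11. 124. -27.  53.  49.] 24.6 1.7
under 0 [ 0.54  -0.265  0.083] [ 41.  -1. -10. 122. -23.  33.  41.] 0.0 0.0
under 0.05 [ 0.54  -0.265  0.083] [ 38.  -4.  -7. 119. -20.  39.  38.] 0.0 0.0
under 0.085 [ 0.54  -0.265  0.083] [ 37.  -6.  -5. 117. -19.  43.  35.] 0.0 0.0
pan 0 [0.535 0.27  0.173] [  9.  -3. -50. 114.  26.  50. -61.] 0.0 0.0
pan 0.05 [0.535 0.27  0.173] [ 13.  -6. -52. 110.  20.  54. -54.] 0.0 0.0
pan 0.085 [0.535 0.27  0.173] [ 15.  -8. -52. 106.  17.  57. -51.] 0.0 0.0
```

```bash
python3 - <<'E'
from h import *
p,r=liftertool([.5703,.0352,0],-8.1); F=p+r.apply([0,0,.01]); print(F)
r10=R.from_euler('xyz',[170,0,81.9],degrees=True)
goal([.474,.049,.145],r10);goal(F,r10);goal(F,r)
E
```

```text
[0.4906031  0.04654255 0.06448526]
pos [0.51   0.0378 0.198 ] rot [170.49  -0.27  81.65] q [ 23.  -7. -30. 109.  -1.  68. -15.] t 2.6833
shift [0.0187, -0.1516, 0.1537] turn [-0.0027, -0.0012, -0.0016] rows min 1.5590201015523786 0.08513937376976938
pos [0.51   0.0378 0.198 ] rot [170.49  -0.27  81.65] q [ 23.  -7. -30. 109.  -1.  68. -15.] t 2.6833
shift [0.0174, -0.1408, 0.4277] turn [-0.0027, -0.0012, -0.0016] rows min 3.241458565331942 0.08513937376976938
pos [0.51   0.0378 0.198 ] rot [170.49  -0.27  81.65] q [ 23.  -7. -30. 109.  -1.  68. -15.] t 2.6833
shift [0.0174, -0.1408, 0.4277] turn [-0.1138, -0.0009, -0.0018] rows min 3.241458565331942 2.8618993375723885
```

Request:
servo_tool(
  series=[
    [[0.01, -0.06, 0.06, 0, 0, 0, 1], [0.018, -0.12, 0.13, 0, 0, 0, 1], [0.018, -0.15, 0.19, 0, 0, 0, 1], [0.018, -0.15, 0.25, 0, 0, 0, 1], [0.018, -0.146, 0.32, 0, 0, 0, 1], [0.018, -0.142, 0.39, 0, 0, 0, 1], [0.018, -0.141, 0.428, 0, 0, 0, 1], [0.018, -0.141, 0.428, -0.03, 0, 0, 1], [0.018, -0.141, 0.428, -0.06, 0, 0, 1], [0.018, -0.141, 0.428, -0.09, 0, 0, 1], [0.018, -0.141, 0.428, -0.114, -0.001, -0.002, 1], [0.018, -0.141, 0.428, -0.114, -0.001, -0.002, 1]],
  ],
)

```text
time_s: 3.68
tool_pos: [0.4846, 0.0444, 0.0589]
tool_rot: [150.4, 0.2, 81.8]
force: [-0.7, -0.5, -1.5]
grip_width: 0.0872
grasp_force: 0.0
```

```bash
python3 - <<'E'
from h import *
p,r=liftertool([.5703,.0352,0],-8.1); F=p+r.apply([0,0,.01])
goal(F,r); b=snap('side'); save(cv2.resize(b['frame'][150:270,230:390],None,fx=4.5,fy=4.5,interpolation=cv2.INTER_CUBIC),'grasp')
E
```

```text
pos [0.4846 0.0444 0.0589] rot [150.42   0.23  81.81] q [ 15. -17. -31. 139.   7.  29. -30.] t 3.6833
shift [0.0097, 0.0256, -0.0071] turn [-0.0023, 0.0014, 0.0002] rows min 0.20333863290857274 0.0682524497481292
```

View pics/grasp.png

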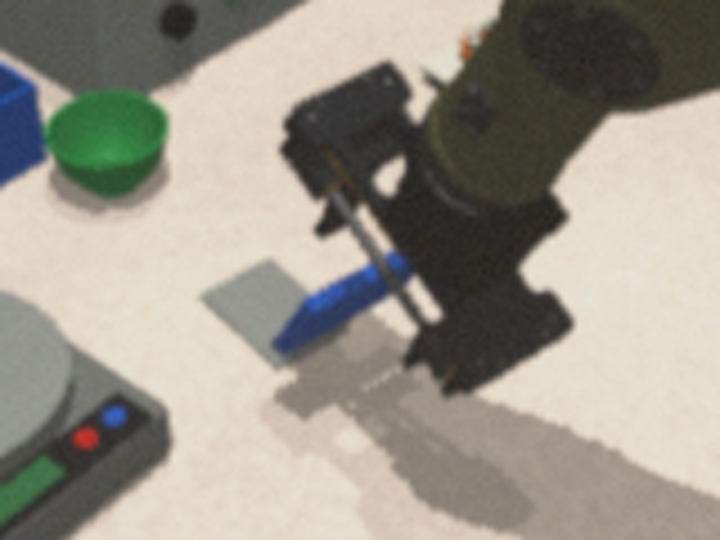

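The fingers straddle the blue grip, but the tool is about 8 mm off along its closing line. I'll nudge it.

Request:
servo_tool(
  series=[
    [[0.01, 0.026, -0.007, -0.002, 0.001, 0, 1], [0.01, 0.026, -0.007, -0.002, 0.001, 0, 1], [0.01, 0.026, -0.007, -0.002, 0.001, 0, 1]],
  ],
)

```text
time_s: 3.98
tool_pos: [0.4995, 0.0491, 0.0737]
tool_rot: [149.3, -0.2, 81.9]
force: [0.1, 0.3, 0.0]
grip_width: 0.087
grasp_force: 0.0
```

```bash
python3 - <<'E'
from h import *
p,r=liftertool([.5703,.0352,0],-8.1); F=p+r.apply([0,0,.01])
goal(F,r)
E
```

```text
pos [0.4995 0.0491 0.0737] rot [149.31  -0.23  81.91] q [ 16. -17. -31. 138.   7.  29. -30.] t 3.9833
shift [-0.0128, -0.04, 0.012] turn [0.0039, -0.0011, -0.0006] rows min 0.31404085511135404 0.10219026121550305
```

Request:
servo_tool(
  series=[
    [[-0.01, -0.026, 0.007, 0.002, -0.001, 0, 1], [-0.01, -0.026, 0.007, 0.002, -0.001, 0, 1], [-0.01, -0.026, 0.007, 0.002, -0.001, 0, 1], [-0.01, -0.026, 0.007, 0.002, -0.001, 0, 1], [-0.01, -0.026, 0.007, 0.002, -0.001, 0, 1], [-0.01, -0.026, 0.007, 0.002, -0.001, 0, 1]],
  ],
)

```text
time_s: 4.48
tool_pos: [0.4906, 0.047, 0.0649]
tool_rot: [149.9, 0.0, 81.9]
force: [-0.4, 1.1, 0.4]
grip_width: 0.0866
grasp_force: 0.0
```

```bash
python3 - <<'E'
from h import *
p,r=liftertool([.5703,.0352,0],-8.1); F=p+r.apply([0,0,.01])
goal(F,r)
E
```

```text
pos [0.4906 0.047  0.0649] rot [1.499e+02 2.000e-02 8.191e+01] q [ 14. -17. -30. 139.   8.  29. -31.] t 4.4833
shift [-0.0016, -0.0005, 0.0011] turn [0.0006, 0.0001, 0.0001] rows min 0.014333993397671753 0.014724813826238397
```

Request:
servo_tool(
  series=[
    [[0, 0, 0, 0, 0, 0, 0.5], [0, 0, 0, 0, 0, 0, 0.3], [0, 0, 0, 0, 0, 0, 0.2], [0, 0, 0, 0, 0, 0, 0], [0, 0, 0, 0, 0, 0, 0], [0, 0, 0, 0, 0, 0, 0], [0, 0, 0, 0, 0, 0, 0], [0, 0, 0, 0, 0, 0, 0], [0, 0, 0, 0, 0, 0, 0]],
  ],
  grip_force=50,
)

```text
time_s: 5.23
tool_pos: [0.4906, 0.0469, 0.0648]
tool_rot: [149.9, 0.0, 81.9]
force: [-0.1, 0.1, -0.4]
grip_width: 0.0349
grasp_force: 0.0
```

```bash
python3 - <<'E'
from h import *
p,r=liftertool([.5703,.0352,0],-8.1); F=p+r.apply([0,0,.01])
goal(F,r);o=get_obs();print(o['grip_width'],o['grasp_force'],o['force'])
# lift 12mm and +x 20mm
goal(F+[.02,0,.012],r)
E
```

```text
pos [0.4906 0.0469 0.0648] rot [1.499e+02 2.000e-02 8.189e+01] q [ 14. -17. -30. 139.   8.  29. -31.] t 5.2333
shift [-0.0013, -0.0005, 0.0011] turn [0.0006, 0.0001, 0.0] rows min 0.012591094949679343 0.014674065383812596
0.03493140580465017 0.0 [-0.1344331   0.05540473 -0.35951616]
pos [0.4906 0.0469 0.0648] rot [1.499e+02 2.000e-02 8.189e+01] q [ 14. -17. -30. 139.   8.  29. -31.] t 5.2333
shift [0.0081, 0.0767, -0.0004] turn [0.0006, 0.0001, 0.0] rows min 0.5547613848805503 0.014674065383812596
```

Request:
servo_tool(
  series=[
    [[0, 0, 0, 0, 0, 0, 0], [0, 0, 0, 0, 0, 0, 0], [0, 0, 0, 0, 0, 0, 0], [0, 0, 0, 0, 0, 0, 0], [0, 0, 0, 0, 0, 0, 0], [0, 0, 0, 0, 0, 0, 0]],
  ],
  grip_force=55,
)

```text
time_s: 5.73
tool_pos: [0.4903, 0.0469, 0.0645]
tool_rot: [149.9, 0.0, 81.9]
force: [0.5, 1.0, -1.0]
grip_width: 0.0119
grasp_force: 55.0
```

Request:
servo_tool(
  series=[
    [[0.001, 0.02, 0, 0, 0, 0, 0], [0.003, 0.04, 0, 0, 0, 0, 0], [0.005, 0.06, 0, 0, 0, 0, 0], [0.008, 0.077, 0, 0, 0, 0, 0], [0.008, 0.077, 0, 0, 0, 0, 0], [0.008, 0.077, 0, 0, 0, 0, 0], [0.008, 0.077, 0, 0, 0, 0, 0], [0.008, 0.077, 0, 0, 0, 0, 0]],
  ],
)

```text
time_s: 6.4
tool_pos: [0.5103, 0.0463, 0.076]
tool_rot: [149.9, 0.0, 81.9]
force: [-0.6, -0.1, -1.9]
grip_width: 0.0114
grasp_force: 55.0
```

```bash
cat >> h.py <<'E'
def LT(org,yaw,pitch=0):
    p,r=liftertool(org,yaw,pitch); return p+r.apply([0,0,.01]),r
def lifter_now():
    o=get_obs();rt=R.from_euler('xyz',o['tool_rot'],degrees=True)
    p0,r0=LT([0,0,0],0); L=rt*r0.inv(); e=L.as_euler('ZYX',degrees=True)
    print('lifter org',(o['tool_pos']-L.apply(p0)).round(4),'ypr',e.round(2),'force',o['force'].round(1))
E
python3 - <<'E'
from h import *
lifter_now()
import math
c,s=math.cos(math.radians(-6.3)),math.sin(math.radians(-6.3))
P=np.array([.6248,-.2745])
for back in(.105,):
    o=P-back*np.array([c,s]); print(o); goal(*LT([o[0],o[1],.012],-6.3))
o=P-.105*np.array([c,s]);goal(*LT([.56,-.10,.015],-7.2))
E
```

```text
lifter org [0.59   0.0349 0.0116] ypr [-8.11 -0.06 -0.04] force [-0.6 -0.1 -1.9]
[ 0.5204341 -0.2629779]
pos [0.5103 0.0463 0.076 ] rot [1.4994e+02 4.0000e-02 8.1890e+01] q [ 15. -15. -30. 136.   9.  30. -30.] t 6.4
shift [-1.0245, -0.0767, -0.0455] turn [0.0003, 0.0052, -0.0086] rows min 7.398259319075082 0.25326270404756085
pos [0.5103 0.0463 0.076 ] rot [1.4994e+02 4.0000e-02 8.1890e+01] q [ 15. -15. -30. 136.   9.  30. -30.] t 6.4
shift [-0.4638, -0.0249, -0.0276] turn [0.0003, 0.0027, -0.0043] rows min 3.3476835804120912 0.12773640176203443
```

Request:
servo_tool(
  series=[
    [[-0.06, -0.005, -0.003, 0, 0, 0, 0], [-0.16, -0.012, -0.007, 0, 0.001, -0.002, 0], [-0.28, -0.02, -0.012, 0, 0.002, -0.003, 0], [-0.4, -0.03, -0.018, 0, 0.002, -0.004, 0], [-0.52, -0.038, -0.023, 0, 0.003, -0.005, 0], [-0.64, -0.047, -0.028, 0, 0.004, -0.006, 0], [-0.76, -0.056, -0.034, 0, 0.004, -0.007, 0], [-0.87, -0.064, -0.039, 0, 0.005, -0.008, 0], [-0.95, -0.07, -0.042, 0, 0.005, -0.009, 0], [-1.0, -0.076, -0.045, 0, 0.005, -0.009, 0], [-1.0, -0.076, -0.045, 0, 0.005, -0.009, 0], [-1.0, -0.076, -0.045, 0, 0.005, -0.009, 0]],
  ],
)

```text
time_s: 7.4
tool_pos: [0.4416, -0.2473, 0.0764]
tool_rot: [149.9, 0.0, 83.6]
force: [-0.7, 0.3, -2.3]
grip_width: 0.0116
grasp_force: 55.0
```

Request:
servo_tool(
  series=[
    [[0, 0, 0, 0, 0, 0, 0], [0, 0, 0, 0, 0, 0, 0], [0, 0, 0, 0, 0, 0, 0], [0, 0, 0, 0, 0, 0, 0]],
  ],
)

```text
time_s: 7.73
tool_pos: [0.4425, -0.2457, 0.0767]
tool_rot: [149.9, 0.1, 83.9]
force: [0.3, -0.8, -1.8]
grip_width: 0.0116
grasp_force: 55.0
```

```bash
python3 - <<'E'
from h import *
lifter_now(); a=snap('top'); b=snap('side')
w=cloud(a); m=np.zeros(w.shape[:2],bool);m[135:187,385:445]=1
x=cv2.resize(a['frame'][130:230,360:480],None,fx=5,fy=5,interpolation=cv2.INTER_CUBIC)
y=cv2.resize(b['frame'][130:230,290:350+60],None,fx=5,fy=5,interpolation=cv2.INTER_CUBIC)
save(cv2.resize(np.hstack([x,y]),(800,333)),'front')
goal(*LT([.5204,-.2630,.012],-6.3))
E
```

```text
lifter org [ 0.5226 -0.2544  0.0123] ypr [-6.13 -0.09 -0.07] force [ 0.3 -0.8 -1.8]
pos [ 0.4424 -0.2462  0.0768] rot [1.499e+02 7.000e-02 8.382e+01] q [ 30. -13.   7. 136. -25.  34.  50.] t 7.8333
shift [-0.0272, -0.0038, -0.001] turn [0.0006, 0.0, 0.0007] rows min 0.19780995905934864 0.02344669031255632
```

View pics/front.png

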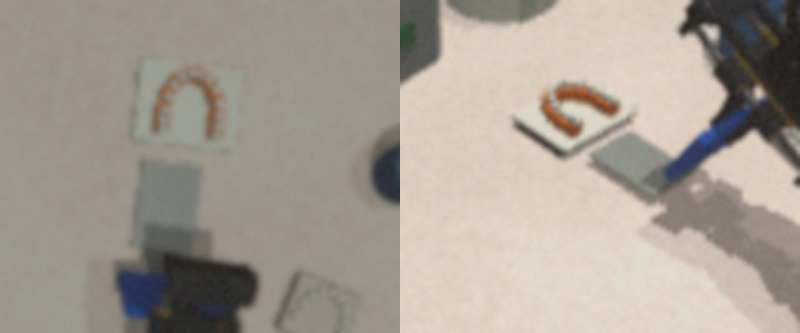

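Left panel: the blade (display 137–202, 160–250) is just in front of the plate (133–240, 58–150), but offset to the left. I'll measure that offset.

```bash
python3 - <<'E'
from h import *
a=dict(np.load('/tmp/top.npz'));f=a['frame'];hsv=cv2.cvtColor(f,cv2.COLOR_RGB2HSV).astype(int)
S,V=hsv[...,1],hsv[...,2]; m=np.zeros(S.shape,bool);m[176:200,392:428]=1
k=big(m&(S<24)&(V<138)&(V>100))
v,u=np.nonzero(k)
# left and right edges per row
for r in range(v.min(),v.max()+1,2):
    c=u[v==r]; q=rays(a,[[c.min()-.5,r],[c.max()+.5,r]],.0153); print(r,c.min(),c.max(),q[:,:2].round(4).tolist(), ((q[0]+q[1])/2)[:2].round(4))
w=cloud(a);m[:]=0;m[135:178,385:445]=1
k=big(m&(w[...,2]>.012));v,u=np.nonzero(k);p=rays(a,np.c_[u,v],.016)[:,:2]
e,E=np.linalg.eigh(np.cov(p.T));print('plate',p.mean(0),np.sqrt(12*e),np.degrees(np.arctan2(E[1],E[0])),len(u))
E
```

```text
178 402 408 [[0.567, -0.2268], [0.5675, -0.2501]] [ 0.5673 -0.2384]
180 402 419 [[0.5604, -0.2269], [0.5615, -0.2867]] [ 0.5609 -0.2568]
182 402 419 [[0.5537, -0.2269], [0.5548, -0.2867]] [ 0.5542 -0.2568]
184 402 419 [[0.547, -0.227], [0.5481, -0.2867]] [ 0.5476 -0.2568]
186 402 419 [[0.5404, -0.227], [0.5414, -0.2868]] [ 0.5409 -0.2569]
188 401 419 [[0.5336, -0.2237], [0.5348, -0.2868]] [ 0.5342 -0.2553]
190 401 419 [[0.527, -0.2238], [0.5281, -0.2868]] [ 0.5276 -0.2553]
192 401 418 [[0.5203, -0.2239], [0.5214, -0.2836]] [ 0.5209 -0.2537]
194 400 418 [[0.5136, -0.2206], [0.5148, -0.2836]] [ 0.5142 -0.2521]
196 400 418 [[0.507, -0.2206], [0.5081, -0.2836]] [ 0.5075 -0.2521]
198 400 418 [[0.5003, -0.2207], [0.5015, -0.2837]] [ 0.5009 -0.2522]
plate [ 0.62498452 -0.27480133] [0.08453997 0.10465173] [173.09323059  83.09323059] 776
```

```bash
python3 - <<'E'
from h import *
t=np.radians(-6.6);d=np.array([np.cos(t),np.sin(t)]);P=np.array([.6248,-.2747])
for b,z in((.105,.0035),(.002,.0035)):
    goal(*LT([*(P-b*d),z],-6.6))
E
```

```text
pos [ 0.4424 -0.2462  0.0768] rot [1.499e+02 7.000e-02 8.382e+01] q [ 30. -13.   7. 136. -25.  34.  50.] t 7.8333
shift [-0.0245, -0.0178, 0.0236] turn [0.0006, -0.0008, 0.0022] rows min 0.2763797512316412 0.06046333114562148
pos [ 0.4424 -0.2462  0.0768] rot [1.499e+02 7.000e-02 8.382e+01] q [ 30. -13.   7. 136. -25.  34.  50.] t 7.8333
shift [-0.027, 0.2792, 0.1958] turn [0.0006, -0.0008, 0.0022] rows min 2.461081857560916 0.06046333114562148
```

Request:
servo_tool(
  series=[
    [[-0.012, -0.009, 0.012, 0, 0, 0.001, 0], [-0.0245, -0.018, 0.0236, 0.0006, -0.0008, 0.0022, 0], [-0.0245, -0.018, 0.0236, 0.0006, -0.0008, 0.0022, 0], [-0.0245, -0.018, 0.0236, 0.0006, -0.0008, 0.0022, 0], [-0.0245, -0.018, 0.0236, 0.0006, -0.0008, 0.0022, 0], [-0.0245, -0.018, 0.0236, 0.0006, -0.0008, 0.0022, 0]],
  ],
)

```text
time_s: 8.33
tool_pos: [0.4403, -0.254, 0.0679]
tool_rot: [150.0, -0.0, 83.3]
force: [-0.2, 1.2, -1.4]
grip_width: 0.0115
grasp_force: 55.0
```

```bash
python3 - <<'E'
from h import *
lifter_now()
t=np.radians(-6.6);d=np.array([np.cos(t),np.sin(t)]);P=np.array([.6248,-.2747])
for b,z in((.105,.0035),(.002,.0035)):
    goal(*LT([*(P-b*d),z],-6.6))
E
```

```text
lifter org [ 0.5202 -0.2633  0.0034] ypr [-6.67  0.01  0.02] force [-0.2  1.2 -1.4]
pos [ 0.4403 -0.254   0.0679] rot [ 1.5001e+02 -2.0000e-02  8.3330e+01] q [ 30. -12.   9. 136. -26.  33.  51.] t 8.3333
shift [0.0021, 0.0006, 0.0001] turn [-0.0001, 0.0001, -0.0004] rows min 0.015361189672866189 0.010466329050697006
pos [ 0.4403 -0.254   0.0679] rot [ 1.5001e+02 -2.0000e-02  8.3330e+01] q [ 30. -12.   9. 136. -26.  33.  51.] t 8.3333
shift [0.0025, 0.298, 0.1717] turn [-0.0001, 0.0001, -0.0004] rows min 2.4740533184185116 0.010466329050697006
```

Slide in steadily over 8 rows, then settle.

Request:
servo_tool(
  series=[
    [[0.001, 0.02, 0.0115, 0, 0, 0, 0], [0.001, 0.06, 0.0346, 0, 0, 0, 0], [0.002, 0.11, 0.0634, 0, 0, 0, 0], [0.002, 0.16, 0.0922, 0, 0, 0, 0], [0.002, 0.21, 0.121, 0, 0, 0, 0], [0.002, 0.25, 0.144, 0, 0, 0, 0], [0.002, 0.28, 0.1613, 0, 0, 0, 0], [0.002, 0.298, 0.1717, 0, 0, 0, 0], [0.002, 0.298, 0.1717, 0, 0, 0, 0], [0.002, 0.298, 0.1717, 0, 0, 0, 0], [0.002, 0.298, 0.1717, 0, 0, 0, 0], [0.002, 0.298, 0.1717, 0, 0, 0, 0]],
  ],
)

```text
time_s: 9.33
tool_pos: [0.542, -0.2654, 0.0678]
tool_rot: [150.0, -0.0, 83.3]
force: [-0.1, -0.2, -1.6]
grip_width: 0.0115
grasp_force: 55.0
```

```bash
python3 - <<'E'
from h import *
lifter_now(); a=snap('top'); w=cloud(a);m=np.zeros(w.shape[:2],bool);m[135:178,385:445]=1
k=big(m&(w[...,2]>.012));v,u=np.nonzero(k);p=rays(a,np.c_[u,v],.016)[:,:2]
e,E=np.linalg.eigh(np.cov(p.T));print('plate',p.mean(0),np.sqrt(12*e),np.degrees(np.arctan2(E[1],E[0])),len(u))
b=snap('side');x=a['frame'][130:230,360:480];y=b['frame'][120:220,290:410]
save(cv2.resize(np.hstack([x,y]),(800,333),interpolation=cv2.INTER_CUBIC),'under')
t=np.radians(-6.6);d=np.array([np.cos(t),np.sin(t)]);P=np.array([.6248,-.2747])
goal(*LT([*(P-.002*d),.065],-6.6))
E
```

```text
lifter org [ 0.6219 -0.2748  0.0033] ypr [-6.71  0.03  0.04] force [-0.1 -0.2 -1.6]
plate [ 0.61851718 -0.27884531] [0.08949913 0.11799875] [151.24086343  61.24086343] 873
pos [ 0.5422 -0.2655  0.068 ] rot [ 1.5001e+02 -2.0000e-02  8.3290e+01] q [ 27.  -0.   5. 126. -26.  29.  45.] t 9.4333
shift [0.0013, 0.104, -0.1765] turn [-0.0001, 0.0002, -0.0006] rows min 1.4739978666244051 0.015277793271688569
```

View pics/under.png

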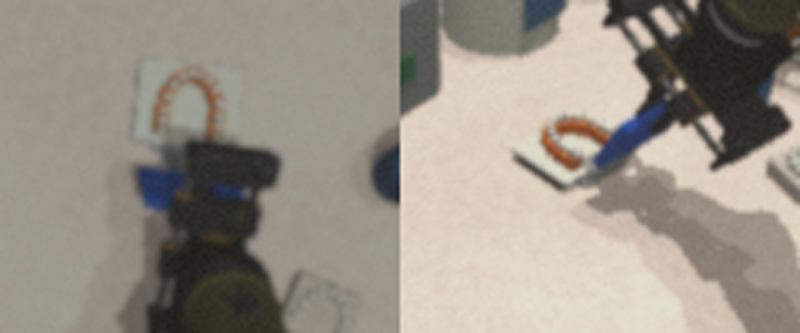

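The blade is fully under the plate (left panel, display 133–240, 58–150), which hasn't moved. Now a slow lift.

Request:
servo_tool(
  series=[
    [[0, 0.003, -0.0055, 0, 0, 0, 0], [0, 0.006, -0.011, 0, 0, 0, 0], [0, 0.009, -0.0165, 0, 0, 0, 0], [0, 0.013, -0.022, 0, 0, 0, 0], [0, 0.02, -0.034, 0, 0, 0, 0], [0, 0.03, -0.051, 0, 0, 0, 0], [0, 0.04, -0.068, 0, 0, 0, 0], [0, 0.05, -0.085, 0, 0, 0, 0], [0, 0.06, -0.102, 0, 0, 0, 0], [0, 0.066, -0.112, 0, 0, 0, 0], [0, 0.068, -0.116, 0, 0, 0, 0], [0, 0.068, -0.116, 0, 0, 0, 0]],
  ],
  grip_force=60,
)

```text
time_s: 10.43
tool_pos: [0.5434, -0.2656, 0.109]
tool_rot: [150.0, 0.0, 83.3]
force: [0.3, -0.1, -4.0]
grip_width: 0.0113
grasp_force: 60.0
```

```bash
python3 - <<'E'
from h import *
lifter_now(); a=snap('top'); b=snap('side');x=a['frame'][130:230,360:480];y=b['frame'][110:210,290:410]
save(cv2.resize(np.hstack([x,y]),(800,333),interpolation=cv2.INTER_CUBIC),'lifted')
E
```

```text
lifter org [ 0.6234 -0.2749  0.0446] ypr [-6.67 -0.04 -0.  ] force [ 0.3 -0.1 -4. ]
```

View pics/lifted.png

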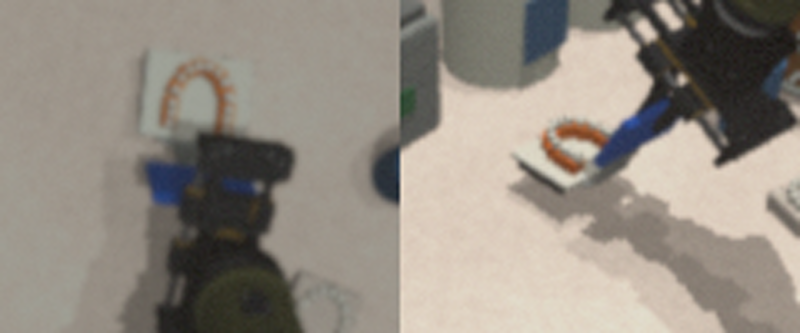

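Lifted level; the load rose by about 2 N. Next I raise it and carry it across.

```bash
python3 - <<'E'
from h import *
goal(*LT([.622,-.22,.12],-6.6)); goal(*LT([.62,.02,.125],-6.6))
E
```

```text
pos [ 0.5428 -0.2653  0.1081] rot [ 1.5004e+02 -3.0000e-02  8.3340e+01] q [ 27.  -3.   5. 123. -21.  34.  40.] t 10.5333
shift [0.1803, 0.1066, -0.2325] turn [-0.0002, 0.0, -0.0004] rows min 2.251177914510731 0.011312951088469103
pos [ 0.5428 -0.2653  0.1081] rot [ 1.5004e+02 -3.0000e-02  8.3340e+01] q [ 27.  -3.   5. 123. -21.  34.  40.] t 10.5333
shift [0.9741, 0.0285, -0.2962] turn [-0.0002, 0.0, -0.0004] rows min 7.327801441245786 0.011312951088469103
```

Request:
servo_tool(
  series=[
    [[0, 0.008, -0.014, 0, 0, 0, 0], [0, 0.02, -0.035, 0, 0, 0, 0], [0, 0.036, -0.062, 0, 0, 0, 0], [0, 0.053, -0.092, 0, 0, 0, 0], [0, 0.072, -0.125, 0, 0, 0, 0], [0.01, 0.089, -0.158, 0, 0, 0, 0], [0.03, 0.105, -0.189, 0, 0, 0, 0], [0.06, 0.115, -0.214, 0, 0, 0, 0], [0.1, 0.119, -0.23, 0, 0, 0, 0], [0.15, 0.117, -0.241, 0, 0, 0, 0], [0.21, 0.11, -0.245, 0, 0, 0, 0], [0.27, 0.104, -0.249, 0, 0, 0, 0]],
  ],
)

```text
time_s: 11.53
tool_pos: [0.5424, -0.1831, 0.1903]
tool_rot: [149.9, -0.0, 83.3]
force: [1.1, 0.2, -4.1]
grip_width: 0.0115
grasp_force: 60.0
```

Request:
servo_tool(
  series=[
    [[0.06, -0.006, -0.004, 0, 0, 0, 0], [0.12, -0.013, -0.008, 0, 0, 0, 0], [0.18, -0.019, -0.012, 0, 0, 0, 0], [0.24, -0.026, -0.016, 0, 0, 0, 0], [0.3, -0.032, -0.02, 0, 0, 0, 0], [0.36, -0.039, -0.024, 0, 0, 0, 0], [0.42, -0.045, -0.028, 0, 0, 0, 0], [0.48, -0.052, -0.032, 0, 0, 0, 0], [0.53, -0.057, -0.035, 0, 0, 0, 0], [0.57, -0.061, -0.038, 0, 0, 0, 0], [0.595, -0.064, -0.04, 0, 0, 0, 0], [0.605, -0.065, -0.04, 0, 0, 0, 0]],
  ],
)

```text
time_s: 12.53
tool_pos: [0.5482, 0.0019, 0.1877]
tool_rot: [150.3, 0.0, 83.4]
force: [-0.8, 0.8, -3.3]
grip_width: 0.012
grasp_force: 60.0
```

```bash
python3 - <<'E'
from h import *
lifter_now(); goal(*LT([.6196,.2612,.110],-6.6))
E
```

```text
lifter org [ 0.6279 -0.0073  0.1229] ypr [-6.59  0.27 -0.  ] force [-0.8  0.8 -3.3]
pos [0.5482 0.0019 0.1877] rot [150.27   0.    83.41] q [  2. -17.  -9. 125.   6.  43. -17.] t 12.5333
shift [0.886, -0.1357, -0.0267] turn [-0.0015, -0.0, 0.0] rows min 6.4516676753517155 0.03737354802972632
```

```bash
python3 - <<'E'
from h import *
lifter_now(); goal(*LT([.630,.03,.112],-6.6)); goal(*LT([.630,.12,.106],-6.6)); goal(*LT([.6196,.2612,.104],-6.6))
E
```

```text
lifter org [ 0.6279 -0.0073  0.1229] ypr [-6.59  0.27 -0.  ] force [-0.8  0.8 -3.3]
pos [0.5482 0.0019 0.1877] rot [150.27   0.    83.41] q [  2. -17.  -9. 125.   6.  43. -17.] t 12.5333
shift [0.1245, -0.0257, 0.0285] turn [-0.0015, -0.0, 0.0] rows min 0.9369099817676584 0.03737354802972632
pos [0.5482 0.0019 0.1877] rot [150.27   0.    83.41] q [  2. -17.  -9. 125.   6.  43. -17.] t 12.5333
shift [0.4225, -0.0655, 0.0287] turn [-0.0015, -0.0, 0.0] rows min 3.0826548532369746 0.03737354802972632
pos [0.5482 0.0019 0.1877] rot [150.27   0.    83.41] q [  2. -17.  -9. 125.   6.  43. -17.] t 12.5333
shift [0.886, -0.1457, -0.0094] turn [-0.0015, -0.0, 0.0] rows min 6.460347651947015 0.03737354802972632
```

Request:
servo_tool(
  series=[
    [[0.01, -0.002, 0.003, 0, 0, 0, 0], [0.03, -0.006, 0.008, 0, 0, 0, 0], [0.06, -0.012, 0.015, 0, 0, 0, 0], [0.1, -0.02, 0.023, -0.001, 0, 0, 0], [0.15, -0.029, 0.0285, -0.001, 0, 0, 0], [0.2, -0.036, 0.0285, -0.0015, 0, 0, 0], [0.25, -0.043, 0.0285, -0.0015, 0, 0, 0], [0.3, -0.049, 0.0285, -0.0015, 0, 0, 0], [0.35, -0.056, 0.0285, -0.0015, 0, 0, 0], [0.39, -0.062, 0.0285, -0.0015, 0, 0, 0], [0.41, -0.064, 0.0285, -0.0015, 0, 0, 0], [0.42, -0.065, 0.0285, -0.0015, 0, 0, 0]],
  ],
)

```text
time_s: 13.53
tool_pos: [0.5503, 0.1271, 0.1697]
tool_rot: [150.0, 0.0, 83.3]
force: [-0.9, -0.3, -3.2]
grip_width: 0.0116
grasp_force: 60.0
```

```bash
python3 - <<'E'
from h import *
lifter_now(); goal(*LT([.6196,.2612,.102],-6.6))
E
```

```text
lifter org [0.6302 0.1177 0.1052] ypr [-6.68  0.03 -0.02] force [-0.9 -0.3 -3.2]
pos [0.5503 0.1271 0.1697] rot [1.5003e+02 2.0000e-02 8.3320e+01] q [  1. -12. -25. 123.  14.  44. -40.] t 13.5333
shift [0.4705, -0.084, -0.0363] turn [-0.0002, 0.0003, -0.0004] rows min 3.448254933103166 0.012620115636204491
```

Request:
servo_tool(
  series=[
    [[0.01, -0.002, -0.001, 0, 0, 0, 0], [0.03, -0.005, -0.002, 0, 0, 0, 0], [0.06, -0.011, -0.005, 0, 0, 0, 0], [0.11, -0.02, -0.008, 0, 0, 0, 0], [0.16, -0.029, -0.012, 0, 0, 0, 0], [0.22, -0.039, -0.017, 0, 0, 0, 0], [0.28, -0.05, -0.022, 0, 0, 0, 0], [0.34, -0.061, -0.026, 0, 0, 0, 0], [0.39, -0.07, -0.03, 0, 0, 0, 0], [0.43, -0.077, -0.033, 0, 0, 0, 0], [0.46, -0.082, -0.0355, 0, 0, 0, 0], [0.4705, -0.084, -0.0363, 0, 0, 0, 0]],
  ],
)

```text
time_s: 14.53
tool_pos: [0.5395, 0.2718, 0.1664]
tool_rot: [150.0, -0.1, 83.4]
force: [-0.6, 0.9, -2.9]
grip_width: 0.0114
grasp_force: 60.0
```

Request:
servo_tool(
  series=[
    [[0, 0, 0, 0, 0, 0, 0], [0, 0, 0, 0, 0, 0, 0], [0, 0, 0, 0, 0, 0, 0]],
  ],
)

```text
time_s: 14.78
tool_pos: [0.5398, 0.2683, 0.1662]
tool_rot: [150.0, 0.1, 83.2]
force: [-0.6, 0.2, -4.1]
grip_width: 0.0115
grasp_force: 60.0
```

```bash
python3 - <<'E'
from h import *
lifter_now(); a=snap('top'); b=snap('side');x=a['frame'][110:230,190:334];y=b['frame'][150:270,150:294]
save(cv2.resize(np.hstack([x,y]),(800,333),interpolation=cv2.INTER_CUBIC),'overpan')
hsv=cv2.cvtColor(a['frame'],cv2.COLOR_RGB2HSV).astype(int);w=cloud(a)
m=np.zeros(w.shape[:2],bool);m[120:200,205:300]=1
k=m&(w[...,2]>.118)&(hsv[...,0]<20)&(hsv[...,1]>60);v,u=np.nonzero(k);print('arch',len(u),rays(a,np.c_[u,v],.128).mean(0))
for col in(238,244,262,266): print(col,[(r,round(float(w[r,col,2]),3)) for r in range(132,176,3)])
E
```

```text
lifter org [0.6197 0.2587 0.1016] ypr [-6.81  0.04 -0.08] force [-0.6  0.2 -4.1]
arch 153 [0.59768841 0.26792815 0.128     ]
238 [(132, 0.001), (135, 0.052), (138, 0.076), (141, 0.11), (144, 0.112), (147, 0.103), (150, 0.108), (153, 0.112), (156, 0.107), (159, 0.124), (162, 0.132), (165, 0.11), (168, 0.331), (171, 0.342), (174, 0.34)]
244 [(132, -0.001), (135, 0.075), (138, 0.07), (141, 0.113), (144, 0.109), (147, 0.134), (150, 0.127), (153, 0.117), (156, 0.115), (159, 0.109), (162, 0.109), (165, 0.111), (168, 0.311), (171, 0.339), (174, 0.342)]
262 [(132, 0.046), (135, 0.077), (138, 0.081), (141, 0.082), (144, 0.114), (147, 0.11), (150, 0.11), (153, 0.113), (156, 0.109), (159, 0.112), (162, 0.113), (165, 0.115), (168, 0.109), (171, 0.082), (174, 0.075)]
266 [(132, 0.047), (135, 0.055), (138, 0.071), (141, 0.076), (144, 0.111), (147, 0.109), (150, 0.111), (153, 0.112), (156, 0.112), (159, 0.115), (162, 0.112), (165, 0.113), (168, 0.109), (171, 0.076), (174, 0.078)]
```

View pics/overpan.png

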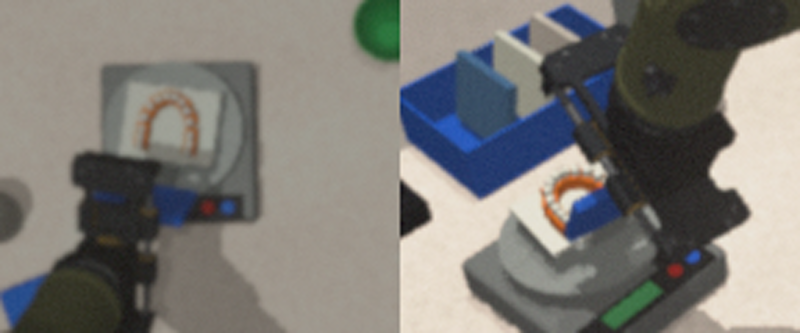

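```bash
python3 - <<'E'
from h import *
a=dict(np.load('/tmp/top.npz'))
c=np.array([[130,82],[222,92],[214,165],[122,153]])*.36+[190-.3,110-.3]
q=rays(a,c,.111);print(q[:,:2].round(4),q.mean(0))
w=cloud(a);e=np.degrees
# plate mask by height band, right part edges: front/back rows for columns 255..268
for col in range(248,270,3):
    rr=[r for r in range(130,185) if .098<w[r,col,2]<.15]; print(col,min(rr),max(rr),rays(a,[[col,min(rr)-.5],[col,max(rr)+.5]],.111)[:,:2].round(4).tolist())
lifter_now();goal(*LT([.6197,.2605,.0840],-6.7)); goal(*LT([.6197,.2605,.0705],-6.7))
E
```

```text
[[0.6684 0.3041]
 [0.6589 0.2009]
 [0.5767 0.2077]
 [0.5883 0.3106]] [0.62309096 0.25583607 0.111     ]
248 141 175 [[0.665, 0.2683], [0.5558, 0.2651]]
251 141 176 [[0.6652, 0.2589], [0.5528, 0.2558]]
254 142 172 [[0.6622, 0.2495], [0.5654, 0.2468]]
257 142 171 [[0.6624, 0.2402], [0.5687, 0.2376]]
260 142 169 [[0.6625, 0.2309], [0.5751, 0.2285]]
263 143 169 [[0.6596, 0.2215], [0.5753, 0.2192]]
266 143 168 [[0.6597, 0.2122], [0.5786, 0.21]]
269 144 146 [[0.6568, 0.2028], [0.6474, 0.2025]]
lifter org [0.6197 0.2589 0.1018] ypr [-6.8   0.03 -0.06] force [-0.   0.4 -2.7]
pos [0.5399 0.2685 0.1663] rot [1.5003e+02 6.0000e-02 8.3200e+01] q [ -4.  -2. -39. 115.  28.  50. -65.] t 14.8833
shift [0.0046, -0.0304, 0.0509] turn [-0.0002, 0.0006, -0.0003] rows min 0.42803134926343334 0.017126274628363605
pos [0.5399 0.2685 0.1663] rot [1.5003e+02 6.0000e-02 8.3200e+01] q [ -4.  -2. -39. 115.  28.  50. -65.] t 14.8833
shift [0.0046, -0.0529, 0.0899] turn [-0.0002, 0.0006, -0.0003] rows min 0.7512163976364722 0.017126274628363605
```

The plate centre is at about (0.622, 0.257) against the pan's (0.6215, 0.261). I'll lower it with a 3 mm sideways correction.

Request:
servo_tool(
  series=[
    [[0.001, -0.002, 0.004, 0, 0, 0, 0], [0.003, -0.005, 0.009, 0, 0, 0, 0], [0.005, -0.009, 0.016, 0, 0, 0, 0], [0.007, -0.014, 0.024, 0, 0, 0, 0], [0.009, -0.019, 0.032, 0, 0, 0, 0], [0.0096, -0.023, 0.039, 0, 0, 0, 0], [0.0096, -0.027, 0.045, 0, 0, 0, 0], [0.0096, -0.03, 0.05, 0, 0, 0, 0], [0.0096, -0.0305, 0.051, 0, 0, 0, 0], [0.0096, -0.0305, 0.051, 0, 0, 0, 0], [0.0096, -0.0305, 0.051, 0, 0, 0, 0]],
  ],
)

```text
time_s: 15.8
tool_pos: [0.5397, 0.2725, 0.1485]
tool_rot: [150.0, 0.0, 83.3]
force: [-0.2, 0.4, -4.4]
grip_width: 0.0117
grasp_force: 60.0
```

Request:
servo_tool(
  series=[
    [[0, -0.0017, 0.0029, 0, 0, 0, 0], [0, -0.0033, 0.0058, 0, 0, 0, 0], [0, -0.005, 0.0087, 0, 0, 0, 0], [0, -0.0067, 0.0116, 0, 0, 0, 0], [0, -0.0083, 0.0144, 0, 0, 0, 0], [0, -0.01, 0.0173, 0, 0, 0, 0], [0, -0.0117, 0.0202, 0, 0, 0, 0], [0, -0.0133, 0.0231, 0, 0, 0, 0], [0, -0.015, 0.026, 0, 0, 0, 0], [0, -0.0167, 0.0289, 0, 0, 0, 0], [0, -0.0167, 0.0289, 0, 0, 0, 0], [0, -0.0167, 0.0289, 0, 0, 0, 0]],
  ],
)

```text
time_s: 16.8
tool_pos: [0.5397, 0.2725, 0.1385]
tool_rot: [150.0, 0.1, 83.3]
force: [0.2, 0.7, -2.3]
grip_width: 0.0116
grasp_force: 60.0
```

```bash
python3 - <<'E'
from h import *
lifter_now(); a=snap('top');lifter_now(); b=snap('side');lifter_now();w=cloud(a)
for r in(160,163):print([round(float(w[r,c,2]),4) for c in range(254,285,2)])
print([round(float(w[r,c,2]),4) for r in range(138,143) for c in range(240,266,4)])
E
```

```text
lifter org [0.6196 0.263  0.0739] ypr [-6.71  0.03 -0.05] force [ 0.2  0.7 -2.3]
lifter org [0.6196 0.263  0.074 ] ypr [-6.71  0.03 -0.05] force [ 0.4  0.  -2. ]
lifter org [0.6197 0.2631 0.074 ] ypr [-6.71  0.03 -0.04] force [-0.7  0.9 -1.9]
[0.0864, 0.1012, 0.1078, 0.0997, 0.0818, 0.0836, 0.0852, 0.0692, 0.0698, 0.0712, 0.0643, 0.0723, 0.0538, 0.0496, 0.0195, 0.0097]
[0.091, 0.1053, 0.1121, 0.0999, 0.0828, 0.0842, 0.0834, 0.0713, 0.0708, 0.0737, 0.0702, 0.0663, 0.0517, 0.0474, 0.0211, -0.0016]
[0.0721, 0.0675, 0.0652, 0.07, 0.068, 0.0675, 0.0631, 0.0726, 0.0633, 0.0689, 0.07, 0.0669, 0.0638, 0.0702, 0.0694, 0.0661, 0.0652, 0.0722, 0.0764, 0.0648, 0.0675, 0.0657, 0.0674, 0.0715, 0.067, 0.0672, 0.0657, 0.069, 0.0829, 0.086, 0.0681, 0.0661, 0.0687, 0.0706, 0.0682]
```

Request:
servo_tool(
  series=[
    [[0, -0.002, 0.0035, 0, 0, 0, 0], [0, -0.004, 0.007, 0, 0, 0, 0], [0, -0.0058, 0.01, 0, 0, 0, 0], [0, -0.0058, 0.01, 0, 0, 0, 0], [0, -0.0058, 0.01, 0, 0, 0, 0], [0, -0.0058, 0.01, 0, 0, 0, 0]],
  ],
)

```text
time_s: 17.4
tool_pos: [0.5396, 0.2725, 0.1349]
tool_rot: [150.0, 0.0, 83.3]
force: [-0.7, 1.0, -1.8]
grip_width: 0.0116
grasp_force: 60.0
```

```bash
python3 - <<'E'
from h import *
lifter_now(); a=snap('top');w=cloud(a);z=w[136:180,276:281,2]
v,u=np.mgrid[120:200,215:300];q=w[120:200,215:300]
d=np.hypot(q[...,0]-.6215,q[...,1]-.261); k=(d>.066)&(d<.076)&(q[...,2]<.09)&(q[...,2]>.055)&(q[...,1]<.26)
print('pan z',np.median(q[k][:,2]),k.sum())
o=get_obs();lifter_now()
y=np.radians(-6.7);d=np.array([np.cos(y),np.sin(y)])
goal(*LT([*(np.array([.6196,.263])-.115*d),.0705],-6.7))
E
```

```text
lifter org [0.6195 0.263  0.0704] ypr [-6.71  0.04 -0.05] force [-0.7  1.  -1.8]
pan z 0.06906296328253725 209
lifter org [0.6196 0.2631 0.0705] ypr [-6.71  0.04 -0.04] force [ 0.2 -0.7 -2.4]
pos [0.5397 0.2725 0.135 ] rot [1.5004e+02 4.0000e-02 8.3290e+01] q [ -4.   0. -40. 117.  32.  48. -69.] t 17.45
shift [-0.0005, -0.3321, -0.1914] turn [-0.0002, 0.0002, 0.0001] rows min 2.7576077895959727 0.008156982923622767
```

Request:
servo_tool(
  series=[
    [[0, -0.01, -0.0058, 0, 0, 0, 0], [0, -0.03, -0.0173, 0, 0, 0, 0], [0, -0.06, -0.0346, 0, 0, 0, 0], [0, -0.095, -0.0548, 0, 0, 0, 0], [0, -0.13, -0.075, 0, 0, 0, 0], [0, -0.165, -0.0952, 0, 0, 0, 0], [0, -0.2, -0.1154, 0, 0, 0, 0], [0, -0.235, -0.1356, 0, 0, 0, 0], [0, -0.27, -0.1558, 0, 0, 0, 0], [0, -0.3, -0.173, 0, 0, 0, 0], [0, -0.32, -0.1845, 0, 0, 0, 0], [0, -0.332, -0.1915, 0, 0, 0, 0]],
  ],
)

```text
time_s: 18.45
tool_pos: [0.4245, 0.2863, 0.1352]
tool_rot: [150.0, 0.1, 83.3]
force: [0.4, 0.2, -1.8]
grip_width: 0.0115
grasp_force: 60.0
```

Request:
servo_tool(
  series=[
    [[0, 0, 0, 0, 0, 0, 0], [0, 0, 0, 0, 0, 0, 0], [0, 0, 0, 0, 0, 0, 0], [0, 0, 0, 0, 0, 0, 0]],
  ],
)

```text
time_s: 18.78
tool_pos: [0.4258, 0.2857, 0.1349]
tool_rot: [150.1, 0.0, 83.2]
force: [1.0, -0.4, -2.3]
grip_width: 0.0114
grasp_force: 60.0
```

```bash
python3 - <<'E'
from h import *
lifter_now(); a=snap('top');x=a['frame'][110:260,180:380]
save(cv2.resize(x,(800,600),interpolation=cv2.INTER_CUBIC),'placed'); print(get_obs()['qpos'].round(0))
w=cloud(a);p=w[200:250,185:230];p=p[p[:,:,2]>.02];print('case',p.min(0).round(3),p.max(0).round(3))
goal(*LT([.555,.09,.07],-6.7));
E
```

```text
lifter org [0.5057 0.2762 0.0703] ypr [-6.76  0.06 -0.04] force [ 1.  -0.4 -2.3]
[ -9. -12. -44. 124.  23.  51. -73.]
case [0.334 0.272 0.021] [0.462 0.468 0.345]
pos [0.4258 0.2857 0.1348] rot [1.5007e+02 4.0000e-02 8.3250e+01] q [ -9. -12. -44. 124.  23.  51. -73.] t 18.8333
shift [-0.5972, 0.2038, 0.1193] turn [-0.0004, 0.0004, -0.0001] rows min 4.620478222950369 0.013481926845194125
```

View pics/placed.png

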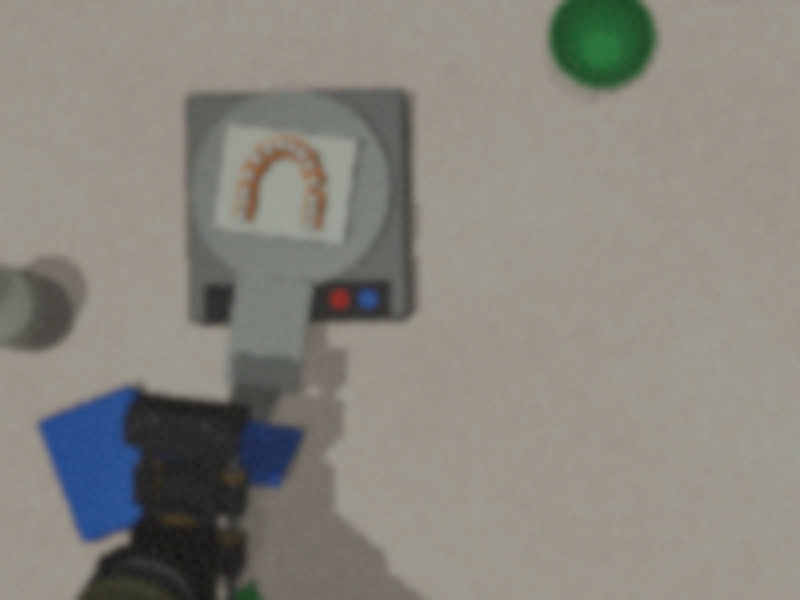

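The plate stands centred on the pan: plate (288,184), pan (290,190) in the crop. Next I turn the lifter away and set it down on the free bench to the right of the balance.

```bash
python3 - <<'E'
from kin import *
o=get_obs();P=fit(D+[([22.9,-6.53,-29.58,108.83,-1.09,67.6,-14.82],[.51,.0378,.198]),(o['qpos'],o['tool_pos'])]).x
q=o['qpos']
for g in(([.498,.235,.082],-30),([.53,.14,.08],-35),([.57,.05,.03],-35),([.57,.05,0],-35)):
    goal(*LT(*g)); q,e,a=ik(P,*LT(*g),q);print(q.round(0),round(float(e),1),round(float(a),1))
E
```

```text
pos [0.4258 0.2857 0.1348] rot [1.5007e+02 4.0000e-02 8.3250e+01] q [ -9. -12. -44. 124.  23.  51. -73.] t 18.8333
shift [-0.0335, 0.0301, -0.0274] turn [-0.0003, -0.0643, 0.112] rows min 0.3792390153876577 3.246736998160896
[ -12.   -0.  -46.  116.   33.   67. -102.] 0.0 0.0
pos [0.4258 0.2857 0.1348] rot [1.5007e+02 4.0000e-02 8.3250e+01] q [ -9. -12. -44. 124.  23.  51. -73.] t 18.8333
shift [-0.3143, 0.1596, 0.0551] turn [-0.0003, -0.0782, 0.1361] rows min 2.5667531877788474 3.94505752982265
[ -7.  -5. -40. 119.  30.  63. -95.] 0.0 0.0
pos [0.4258 0.2857 0.1348] rot [1.5007e+02 4.0000e-02 8.3250e+01] q [ -9. -12. -44. 124.  23.  51. -73.] t 18.8333
shift [-0.5964, 0.2216, 0.2834] turn [-0.0003, -0.0782, 0.1361] rows min 5.010944863008567 3.94505752982265
[ -1.  -4. -33. 125.  33.  52. -89.] 0.0 0.0
pos [0.4258 0.2857 0.1348] rot [1.5007e+02 4.0000e-02 8.3250e+01] q [ -9. -12. -44. 124.  23.  51. -73.] t 18.8333
shift [-0.5963, 0.1717, 0.37] turn [-0.0003, -0.0782, 0.1361] rows min 5.198056069073331 3.94505752982265
[ -1.  -1. -34. 127.  37.  49. -94.] 0.0 0.0
```

Request:
servo_tool(
  series=[
    [[-0.003, 0.004, -0.006, 0, -0.004, 0.007, 0], [-0.01, 0.012, -0.014, 0, -0.015, 0.026, 0], [-0.02, 0.022, -0.022, 0, -0.032, 0.056, 0], [-0.03, 0.028, -0.027, 0, -0.05, 0.087, 0], [-0.034, 0.03, -0.027, 0, -0.064, 0.112, 0], [-0.08, 0.055, -0.013, 0, -0.068, 0.118, 0], [-0.14, 0.085, 0.005, 0, -0.072, 0.125, 0], [-0.2, 0.115, 0.022, 0, -0.075, 0.13, 0], [-0.26, 0.14, 0.04, 0, -0.078, 0.136, 0], [-0.314, 0.16, 0.055, 0, -0.078, 0.136, 0], [-0.36, 0.17, 0.092, 0, -0.078, 0.136, 0], [-0.4, 0.179, 0.125, 0, -0.078, 0.136, 0]],
  ],
)

```text
time_s: 19.83
tool_pos: [0.477, 0.1553, 0.1297]
tool_rot: [149.9, -0.0, 54.9]
force: [0.4, -1.2, -1.5]
grip_width: 0.0117
grasp_force: 60.0
```

```bash
python3 - <<'E'
from h import *
lifter_now()
goal(*LT([.57,.05,.015],-35)); goal(*LT([.57,.05,0],-35))
E
```

```text
lifter org [0.5429 0.1089 0.0654] ypr [-3.515e+01 -8.000e-02  3.000e-02] force [ 0.4 -1.2 -1.5]
pos [0.477  0.1553 0.1297] rot [ 1.4992e+02 -3.0000e-02  5.4850e+01] q [  1.  -5. -44. 121.  30.  59. -92.] t 19.8333
shift [-0.1092, 0.078, 0.2387] turn [0.0004, 0.0003, -0.0008] rows min 1.9698134895249513 0.023585069899606095
pos [0.477  0.1553 0.1297] rot [ 1.4992e+02 -3.0000e-02  5.4850e+01] q [  1.  -5. -44. 121.  30.  59. -92.] t 19.8333
shift [-0.1092, 0.053, 0.2819] turn [0.0004, 0.0003, -0.0008] rows min 2.208254091817608 0.023585069899606095
```

Request:
servo_tool(
  series=[
    [[-0.03, 0.02, 0.06, 0, 0, 0, 0], [-0.06, 0.045, 0.12, 0, 0, 0, 0], [-0.08, 0.065, 0.17, 0, 0, 0, 0], [-0.095, 0.075, 0.21, 0, 0, 0, 0], [-0.1, 0.077, 0.23, 0, 0, 0, 0], [-0.1, 0.077, 0.23, 0, 0, 0, 0], [-0.1, 0.077, 0.23, 0, 0, 0, 0], [-0.1, 0.077, 0.23, 0, 0, 0, 0], [-0.1, 0.077, 0.23, 0, 0, 0, 0]],
  ],
)

```text
time_s: 20.58
tool_pos: [0.5041, 0.1046, 0.0819]
tool_rot: [150.0, -0.1, 55.2]
force: [0.3, 0.5, -2.1]
grip_width: 0.0115
grasp_force: 60.0
```

```bash
python3 - <<'E'
from h import *
lifter_now()
goal(*LT([.57,.05,0.0005],-35))
E
```

```text
lifter org [0.5702 0.0587 0.0175] ypr [-3.483e+01 -1.000e-02  9.000e-02] force [ 0.3  0.5 -2.1]
pos [0.5041 0.1046 0.0819] rot [ 1.4999e+02 -9.0000e-02  5.5170e+01] q [  5.  -2. -40. 125.  35.  51. -92.] t 20.5833
shift [-0.0231, -0.0144, 0.0569] turn [0.0, -0.0009, 0.0006] rows min 0.4538879569647388 0.026115343440599126
```

Request:
servo_tool(
  series=[
    [[-0.006, -0.003, 0.014, 0, 0, 0, 0], [-0.014, -0.007, 0.028, 0, 0, 0, 0], [-0.02, -0.01, 0.04, 0, 0, 0, 0], [-0.022, -0.013, 0.048, 0, 0, 0, 0], [-0.022, -0.0145, 0.0535, 0, 0, 0, 0], [-0.022, -0.0145, 0.057, 0, 0, 0, 0], [-0.022, -0.0145, 0.057, 0, 0, 0, 0], [-0.022, -0.0145, 0.057, 0, 0, 0, 0], [-0.022, -0.0145, 0.057, 0, 0, 0, 0]],
  ],
)

```text
time_s: 21.33
tool_pos: [0.5041, 0.0951, 0.0644]
tool_rot: [150.0, -0.0, 55.1]
force: [-0.6, -0.9, -0.6]
grip_width: 0.0112
grasp_force: 60.0
```

```bash
python3 - <<'E'
from h import *
lifter_now()
E
```

```text
lifter org [ 5.701e-01  4.900e-02 -1.000e-04] ypr [-3.494e+01  1.000e-02  3.000e-02] force [-0.6 -0.9 -0.6]
```

Request:
servo_tool(
  series=[
    [[0, 0, 0, 0, 0, 0, 0.3], [0, 0, 0, 0, 0, 0, 0.6], [0, 0, 0, 0, 0, 0, 1], [0, 0, 0, 0, 0, 0, 1], [0, 0, 0, 0, 0, 0, 1], [0, 0, 0, 0, 0, 0, 1], [0, 0, 0, 0, 0, 0, 1], [0, 0, 0, 0, 0, 0, 1], [0, 0, 0, 0, 0, 0, 1], [0, 0, 0, 0, 0, 0, 1]],
  ],
)

```text
time_s: 22.17
tool_pos: [0.5039, 0.0952, 0.0642]
tool_rot: [150.0, -0.0, 55.1]
force: [-0.2, -0.9, 0.2]
grip_width: 0.0703
grasp_force: 0.0
```

Request:
servo_tool(
  series=[
    [[0, 0, -0.02, 0, 0, 0, 1], [0, 0, -0.06, 0, 0, 0, 1], [0, 0, -0.12, 0, 0, 0, 1], [0, 0, -0.18, 0, 0, 0, 1], [0, 0, -0.24, 0, 0, 0, 1], [0, 0, -0.3, 0, 0, 0, 1], [0, 0, -0.35, 0, 0, 0, 1], [0, 0, -0.38, 0, 0, 0, 1], [0, 0, -0.38, 0, 0, 0, 1], [0, 0, -0.38, 0, 0, 0, 1], [0, 0, -0.38, 0, 0, 0, 1], [0, 0, -0.38, 0, 0, 0, 1]],
  ],
)

```text
time_s: 23.17
tool_pos: [0.4568, 0.127, 0.1618]
tool_rot: [150.1, 0.1, 55.0]
force: [-1.2, -0.4, 0.4]
grip_width: 0.0869
grasp_force: 0.0
```

```bash
python3 - <<'E'
from h import *
o=get_obs();print(o['tool_pos'],o['force'],o['grip_width']); a=snap('top');b=snap('side')
x=cv2.resize(a['frame'][100:270,170:370],(400,340));y=cv2.resize(b['frame'][110:280,150:350],(400,340))
save(np.hstack([x,y]),'final')
w=cloud(a);q=w[120:200,215:300];d=np.hypot(q[...,0]-.6215,q[...,1]-.261)
k=(d>.068)&(d<.076)&(q[...,2]<.09)&(q[...,2]>.055);print('pan z',np.median(q[k][:,2]))
m=np.zeros(w.shape[:2],bool);m[130:185,225:280]=1;k=big(m&(w[...,2]>.0765));print(rect(a,k,.083))
E
```

```text
[0.45675099 0.12701474 0.16177353] [-1.22001467 -0.44236751  0.35474371] 0.0869228000059492
pan z 0.06890633693683024
(array([0.6218, 0.2629, 0.083 ]), array([621.9, 262.8]), array([104.7,  84.2]), 84.1, 871)
```

View pics/final.png

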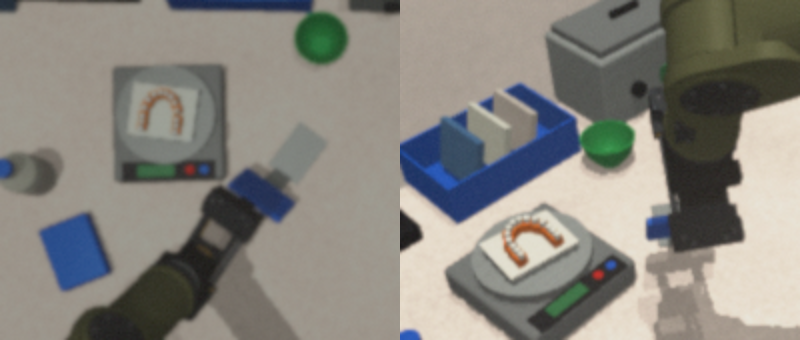

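The plate is centred on the pan (offset about 2 mm) and the pan is down about 7 mm. The lifter stands flat on the bench (display (275,175)), and the gripper is clear of it. Handing in.

```bash
python3 -c "
from cell import env; print(env.sign_off())"
```

```text
the job is handed in; nothing more can be done
None
```

I handed the job in at about 23 s, with the plate about 2 mm from the pan's centre and pressing it down about 7 mm, the lifter flat on the bench, and the gripper clear; sign-off returned no verdict.

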